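# Pack sample cartons tight into the marked corner of a steel crate

### The job

In the steel crate, push the loose blue carton fully home into the yellow-marked corner, one narrow face flush on the long wall and one broad face flush on the short wall. Only then stand the fallen red carton on its foot on the bench and let go, take it again and pack it in beside the blue one, pushed flush against the long wall and the blue carton, so that both stand upright as one tight, square row. Leave the yellow carton, bottle, jar, pot and beaker where they are.

Things in the scene. Friction and masses are not known exactly. Their poses are not given: they have to be found in the camera images.
- crate: Heavy fixed open steel crate, outside 138 (x) x 208 (y) x 62 mm high, walls and floor 4 mm thick, inside 130 x 200 mm. Origin at the centre of its underside. Long walls run along its y. The reference corner is the -x, +y one (near the robot, left), marked yellow on rim and floor. The coated cartons slide easily in it (friction about 0.3; 0.6 on the bench) but tip if pushed near their tops.
- crate_corner (a point): The reference corner inside the crate: where the faces of the -x long wall and the +y short wall meet the inner floor. Axes as the crate's.
- blue_carton: Sealed brick carton, 60 (x) x 44 (y) x 72 mm tall, 0.15 to 0.3 kg, white with a blue band and blue flat top; origin at the centre of its 60 x 44 foot, z to its top. Starts standing loose inside the crate, askew, up to about 12 cm from the corner; packed, its 60 mm side lies along the crate's x, its 44 mm side along the row (crate y).
- red_carton: Like the blue one (60 x 44 x 72 mm, same mass) with a red band and red top, but fallen: it lies on the bench on a broad 60 x 72 face, its top end pointing roughly to the robot's right (-y), where the bench is clear. Its frame: x along the 72 mm, from foot to top; y along the 60 mm; z along the 44 mm. Origin at the centre of the broad face it lies on (22 mm from its centre).
- red_foot (a point): Centre of the red carton's 60 x 44 foot; axes as the red carton's (x to its top).
- yellow_carton: Sealed brick carton, 60 (x) x 44 (y) x 72 mm tall, 0.15 to 0.3 kg, white with a yellow band and yellow flat top; origin at the centre of its 60 x 44 foot, z to its top. Bystander on the bench.
- amber_bottle: Bystander: amber bottle, 48 mm across, 100 mm tall, origin at the centre of its base.
- jar: Bystander: glass jar with white lid, 56 mm across, 75 mm tall, origin at the centre of its base.
- sample_pot: Bystander: white pot with blue lid, 52 mm across, 60 mm tall, origin at the centre of its base.
- beaker: Bystander: open glass beaker, 70 mm across, 90 mm tall, left of the crate, origin at the centre of its base.

How it is judged:
By the outcome, as a careful person would: the job done as asked, in the order asked, and still so for the second after the job is handed in, with the robot touching nothing.
It also fails if it takes over 72 s, if anything falls off the work surface, if the arm or the gripper's body presses on something with over 40 N, if the wrist force passes 120 N, or if a joint passes its speed limit or range.

### The arm

A 6-joint arm with a two-finger parallel gripper is mounted at the origin on the work surface. World frame = base frame: x ahead of the robot, y to its left, z up, the work surface at z = 0. Lengths are in mm, angles in rad, forces in N, time in s.
With the tool pointing down it reaches from about 350 to 975 mm from the base axis. Payload 7.1 kg.
Tool frame: the origin (TCP) lies at the very end of the fingers, on their centre line; the grasp point (between the pads) lies 19 mm behind it (ctrl.grip_point_offset is the distance from the TCP to the grasp point, in mm); z points along the fingers, y is the direction in which the jaws open and shut (so a half turn about z gives the same grasp; the last joint's range is limited). The gripper opens to 88 mm and grips with 3 to 60 N. Pads are 20 mm wide; open, the fingers measure 115 mm over their backs; the gripper's body (75 mm by 178 mm) begins 61 mm behind the grasp point.
Start: joints at [-1.147, 0.423, 1.63, -0, 1.089, -0.019], TCP at [267.809, -564.697, 222.675] pointing down, gripper open.
Joint ranges: [-3, 3], [-0.9, 2.11], [0.09, 2.58], [-1.31, 4.45], [0.11, 2.69], [-2.54, 2.54]. Speed limits (rad/s): [2.39, 2.39, 3.01, 3.14, 3.14, 3.14].

### API

Orientations are given as a rotation vector (axis times angle).
In Python, from workcell import ctrl gives the robot as it stands.
- The arm moves only by the tool move_arm, never from a script. Its argument "increments" is one flat list of numbers, 5 for each row, row after row: the closure in counts, from 0 (fully open) to 255 (shut), then the shift along the tool's x, y, z in mm, then the turn about the tool's z in degrees. In form: [grip, dx, dy, dz, yaw, grip, dx, dy, dz, yaw, ...]. A call has 1 to 12 rows; each row is the pose to reach, as a shift and turn from the pose measured when the call began, along the tool's axes at that moment; what a row does not reach only later rows make up. A row lasts 1/8 s, in which the tool goes at most 62.5 mm and 10.7 degrees, less where a joint would pass 70% of its speed; a pose out of reach is approached as far as the arm can. A call with a gripper value outside its range is refused whole. The fingers move at their own pace and stop on an object; the grip force is fixed at half the most. Time passes only in rows, so rows that repeat a pose let the fingers close. It gives the time, the measured TCP pose, the force and the opening at its end, in the units of the state.
- ctrl.get_obs(): the state, without advancing time (a new reading comes with each control period).
- ctrl.get_image(name): name is "side" or "top"; returns a dict with "frame" (420x560x3 uint8, red, green, blue), "vertical_fov" (degrees; the focal length in pixels is half the picture's height over the tangent of half this angle, whatever the lens; pixels are square), "cx", "cy" (the principal point, pixels), "pose" (4x4, takes a point from camera to world coordinates). Camera axes: x right, y down, z forward; pixel columns grow to the right and rows downward; lengths in mm; the calibration is good to about 2 mm. A picture is of the moment at which its call begins. There is no depth.
- ctrl.close_job(): hands the job in, once; it reports no verdict.
The state is a dict: "t": time; "qpos": joint angles; "qvel": joint speeds; "joint_torque": joint torques, N m; "ee_pos": TCP position; "orientation": TCP orientation; "ft_force": force on the tool from outside, world axes, zero at the start; "moment": the same for the moment, N m; "width": finger opening in mm.
Only numpy, scipy, OpenCV 4.12 (cv2) and the standard library are available. Lean on these libraries where they do the work, as an engineer would, in place of code of your own. Each camera call takes 0.05 s, during which the arm holds its last target.

## Working session

There is one attempt and no reset: what is moved stays moved. The work goes in short steps, Python scripts to look and compute and a tool call to move; the robot and the scene stay as the last step left them, time stands still between calls to the robot, and variables do not carry over. Pictures are saved under pics/ and viewed, and the job is handed in when it is done.

Besides the shell and the picture viewer there is one more tool, called after "Emit:" as name(argument=value, ...), one argument or row to a line, values as JSON. move_arm: Moves the arm, as the interface text tells. Its arguments: {"type":"object","properties":{"increments":{"type":"array","items":{"type":"number"}}},"required":["increments"]}

```bash
ls; mkdir -p pics; python3 - <<'E'
from workcell import ctrl
import cv2,numpy as np
print(ctrl.get_obs())
for n in("side","top"):
    d=ctrl.get_image(n); cv2.imwrite(f"pics/{n}0.png",d["frame"][:,:,::-1]); print(n,d["vertical_fov"],d["cx"],d["cy"],np.round(d["pose"],3).tolist())
E
```

```text
pics
{'t': 0.0, 'qpos': array([-1.14700383e+00,  4.23823952e-01,  1.63067624e+00, -9.44828536e-06,
        1.08861520e+00, -1.90262516e-02]), 'qvel': array([-9.03862573e-05, -5.85347579e-04, -1.05101338e-03, -5.07307911e-04,
        3.74680387e-04,  2.03729147e-03]), 'joint_torque': array([-3.93560940e-04, -5.44624364e+01, -2.73662496e+01,  6.43780734e-02,
        2.27545534e-02, -1.24000489e-04]), 'ee_pos': array([ 267.58302144, -564.20871831,  221.9176554 ]), 'orientation': array([-3.06344780e+00, -6.89588366e-01,  4.93427286e-04]), 'ft_force': array([0.33216507, 0.58735462, 0.1775558 ]), 'moment': array([ 0.03121805, -0.00025351, -0.03160692]), 'width': 87.55335470115357}
side 43.435377432057415 283.0797127965743 213.271671261774 [[-0.929, -0.279, 0.244, 253.535], [-0.37, 0.695, -0.616, 788.056], [0.002, -0.663, -0.749, 937.493], [0.0, 0.0, 0.0, 1.0]]
top 55.51607732070921 288.92250088520007 206.65928421337304 [[-0.006, -0.982, 0.189, 372.575], [-1.0, 0.004, -0.013, 56.557], [0.012, -0.189, -0.982, 923.329], [0.0, 0.0, 0.0, 1.0]]
```

View pics/side0.png

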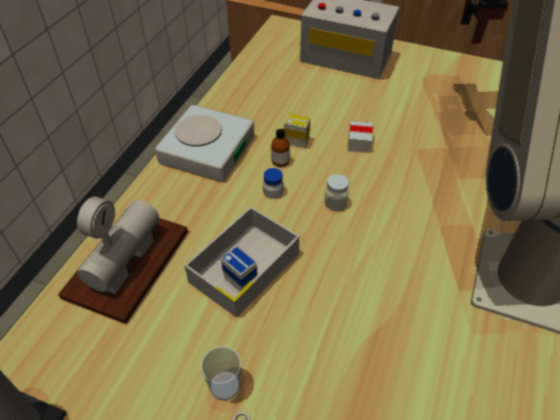

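View pics/top0.png

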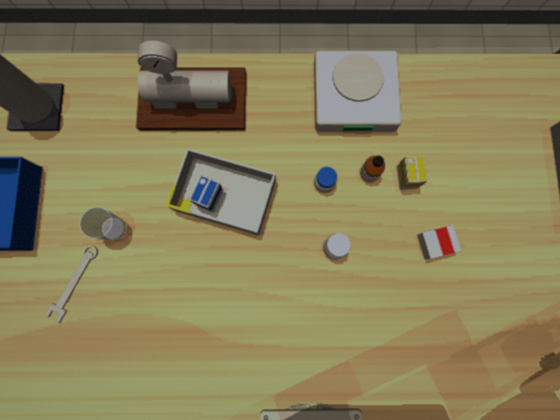

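The side view shows the crate centred near (243,260), with the blue carton in it at (240,265), and the red carton at (361,137). In the top view the crate is near (222,192), blue at (206,193) and red at (440,242). I'll zoom in for corners.

```bash
python3 - <<'E'
import cv2,numpy as np
t=cv2.imread("pics/top0.png");s=cv2.imread("pics/side0.png")
def c(im,x,y,w,h,k): return cv2.resize(im[y:y+h,x:x+w],None,fx=k,fy=k,interpolation=cv2.INTER_CUBIC)
a=c(t,160,140,130,100,6);cv2.imwrite("pics/tc.png",a)
cv2.imwrite("pics/sc.png",c(s,180,205,130,110,5.4))
b=np.hstack([c(t,410,215,60,55,6.5),c(s,335,110,60,55,6.5)]);cv2.imwrite("pics/rc.png",b)
E
```

```text
(no output)
```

View pics/tc.png

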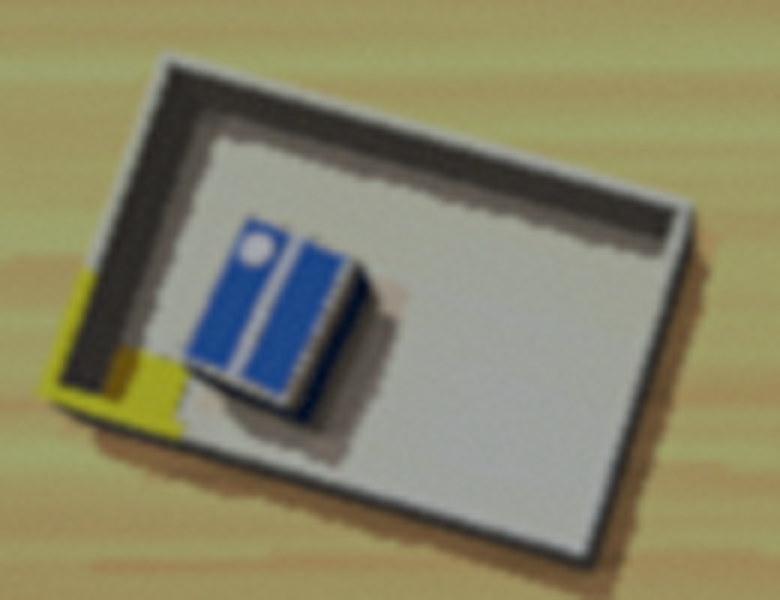

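View pics/sc.png

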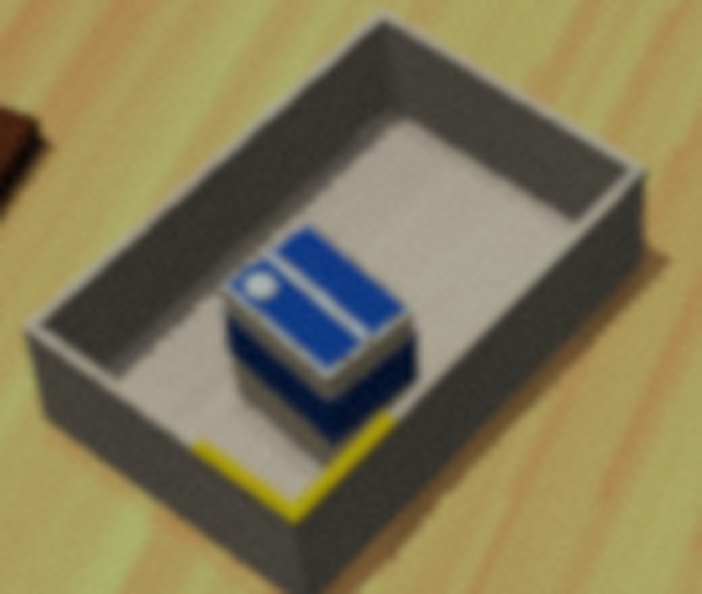

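View pics/rc.png

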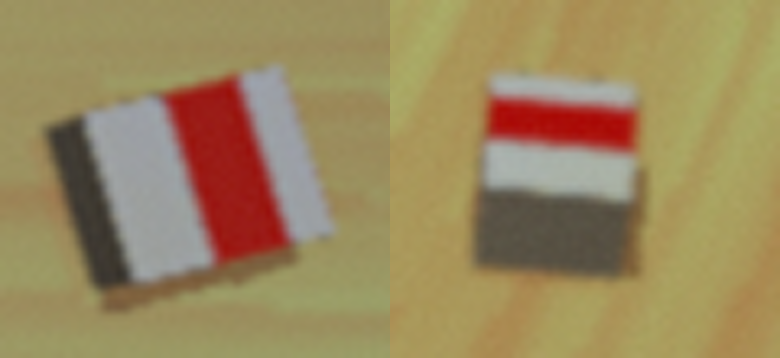

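```bash
cat > h.py <<'E'
import numpy as np,cv2
from workcell import ctrl
CAL={"side":(43.435377432057415,283.0797127965743,213.271671261774),"top":(55.51607732070921,288.92250088520007,206.65928421337304)}
import pickle,os
def poses():
    if not os.path.exists("pose.pkl"):
        pickle.dump({n:np.array(ctrl.get_image(n)["pose"]) for n in CAL},open("pose.pkl","wb"))
    return pickle.load(open("pose.pkl","rb"))
P=poses()
def ray(n,uv):
    f,cx,cy=CAL[n]; F=210/np.tan(np.radians(f/2))
    d=P[n][:3,:3]@np.array([(uv[0]-cx)/F,(uv[1]-cy)/F,1.]); return P[n][:3,3],d
def onz(n,uv,z):
    o,d=ray(n,uv); return o+d*(z-o[2])/d[2]
def proj(n,X):
    f,cx,cy=CAL[n]; F=210/np.tan(np.radians(f/2))
    c=P[n][:3,:3].T@(np.asarray(X,float)-P[n][:3,3]); return np.array([cx+F*c[0]/c[2],cy+F*c[1]/c[2]])
def crop2px(p,x,y,k): return ((np.array(p)+.5)/k-.5)+[x,y]
def tri(u,v):
    (o1,d1),(o2,d2)=ray("top",u),ray("side",v); d1=d1/np.linalg.norm(d1);d2=d2/np.linalg.norm(d2)
    A=np.zeros((3,3));b=np.zeros(3)
    for o,d in((o1,d1),(o2,d2)): M=np.eye(3)-np.outer(d,d);A+=M;b+=M@o
    return np.linalg.solve(A,b)
def grab(name,n): 
    d=ctrl.get_image(n);cv2.imwrite(f"pics/{name}.png",d["frame"][:,:,::-1]);return d["frame"][:,:,::-1]
def zoom(im,x,y,w,h,k): return cv2.resize(im[y:y+h,x:x+w],None,fx=k,fy=k,interpolation=cv2.INTER_CUBIC)
E
python3 - <<'E'
from h import *
np.set_printoptions(precision=1,suppress=True)
def rep(T,S,z,n):
    print(n)
    for t,s in zip(T,S):
        a=onz("top",t,z) if t is not None else None
        b=onz("side",s,z) if s is not None else None
        print(a,b,tri(t,s) if a is not None and b is not None else "")
t=lambda p:crop2px(p,160,140,6); s=lambda p:crop2px(p,180,205,5.4)
# far-left, far-right, near-right, yellow
rep([t((165,57)),t((692,203)),t((597,552)),t((42,398))],[s((28,328)),s((384,13)),s((645,172)),s((296,523))],62,"rim")
# blue top: far-left(dot), far-right, near-right, near-left
rep([t((252,217)),t((362,262)),t((288,408)),t((186,357))],[s((226,288)),s((304,226)),s((414,314)),s((324,385))],76,"blue")
t=lambda p:crop2px(p,410,215,6.5); s=lambda p:crop2px(np.array(p)-[390,0],335,110,6.5)
# red top face: foot-far, top-far, top-near, foot-near
rep([t((86,113)),t((283,66)),t((333,234)),t((133,283))],[s((481,193)),s((489,73)),s((637,83)),s((633,200))],44,"red")
E
```

```text
rim
[671.7 274.3  62. ] [671.9 274.   62. ] [671.6 274.2  62.5]
[614.3  76.4  62. ] [612.7  77.3  62. ] [613.9  76.3  60.8]
[483.7 110.7  62. ] [482.4 116.4  62. ] [484.4 111.1  55.1]
[541.3 313.7  62. ] [541.5 313.9  62. ] [541.5 313.8  61.7]
blue
[605.6 236.6  76. ] [605.2 238.2  76. ] [606.  237.   74.1]
[588.5 196.1  76. ] [590.5 200.6  76. ] [591.1 197.2  70.9]
[534.5 221.2  76. ] [534.8 223.   76. ] [535.2 221.6  74. ]
[553.4 258.5  76. ] [552.4 264.5  76. ] [554.9 260.2  68.9]
red
[ 483.4 -252.4   44. ] [ 481.8 -247.3   44. ] [ 483.8 -254.6   37.7]
[ 499.3 -321.5   44. ] [ 500.9 -321.    44. ] [ 500.2 -321.6   43.5]
[ 441.6 -333.7   44. ] [ 442.6 -337.4   44. ] [ 441.4 -331.6   48.6]
[ 425.5 -264.3   44. ] [ 424.6 -265.8   44. ] [ 424.8 -263.7   45.7]
```

```bash
cat >> h.py <<'E'
def fit(pts,L,W):
    """pts 4x2 (order +x+y? given by model corners) rigid fit"""
    def f(M,Pp):
        m=M.mean(0);p=Pp.mean(0);H=(M-m).T@(Pp-p);a=np.arctan2(H[0,1]-H[1,0],H[0,0]+H[1,1])
        R=np.array([[np.cos(a),-np.sin(a)],[np.sin(a),np.cos(a)]]);r=(M-m)@R.T+p-Pp
        return p-R@m,np.degrees(a),np.sqrt((r**2).mean())
    return f
def rigid(M,Pp): return fit(None,0,0)(np.array(M,float),np.array(Pp,float))
def tool():
    o=ctrl.get_obs();R=cv2.Rodrigues(o["orientation"])[0];return o,R
def jaw():
    o,R=tool();return np.degrees(np.arctan2(R[1,1],R[0,1]))
def delta(x,y,z,jawdeg=None):
    o,R=tool();d=R.T@(np.array([x,y,z])-o["ee_pos"]);w=None
    if jawdeg is not None: w=-((jawdeg-jaw()+90)%180-90)
    return np.round(d,1),w
E
python3 - <<'E'
from h import *
av=lambda a,b,w=.6:[np.array(p)*w+np.array(q)*(1-w) for p,q in zip(a,b)]
cr=av([(671.7,274.3),(614.3,76.4),(483.7,110.7),(541.3,313.7)],[(671.9,274),(612.7,77.3),(482.4,116.4),(541.5,313.9)])
print("crate",rigid([(69,104),(69,-104),(-69,-104),(-69,104)],cr))
bl=av([(605.6,236.6),(588.5,196.1),(534.5,221.2),(553.4,258.5)],[(605.2,238.2),(590.5,200.6),(534.8,223),(552.4,264.5)])
print("blue",rigid([(30,22),(30,-22),(-30,-22),(-30,22)],bl))
rd=av([(483.4,-252.4),(499.3,-321.5),(441.6,-333.7),(425.5,-264.3)],[(481.8,-247.3),(500.9,-321),(442.6,-337.4),(424.6,-265.8)])
print("red",rigid([(-36,30),(36,30),(36,-30),(-36,-30)],rd))
print("jaw",jaw())
for n,uv,z in(("yellow top",(414,163),72),("beaker top",(97,222),90),("beaker base",(114,230),0),("bottle top",(377,160),100),("jar",(338,244),75),("pot",(326,178),60)): print(n,onz("top",uv,z).round())
E
```

```text
crate (array([577.5  , 194.425]), np.float64(-16.259591490081235), np.float64(0.9926916005579467))
blue (array([570.59, 229.49]), np.float64(-23.921555053297556), np.float64(0.7617939132935326))
red (array([ 462.46 , -292.935]), np.float64(-76.34049130557712), np.float64(0.32168314825507904))
jaw -64.62863427015877
yellow top [ 635. -234.   72.]
beaker top [502. 449.  90.]
beaker base [497. 451.   0.]
bottle top [ 633. -144.  100.]
jar [455. -58.  75.]
pot [604. -38.  60.]
```

```bash
python3 - <<'E'
from h import *
print(delta(570.6,229.5,180,66.1))
E
```

```text
(array([ 613.9, -587.5,   42.7]), np.float64(49.27136572984125))
```

Emit:
move_arm(
  increments=[0, 50, -48, 0, -10, 0, 100, -96, 0, -20, 0, 150, -144, 5, -31, 0, 202, -193, 10, -42, 0, 254, -243, 20, -52, 0, 306, -293, 30, -63, 0, 358, -343, 40, -74, 0, 410, -392, 42, -84, 0, 461, -441, 42, -95, 0, 512, -490, 42, -106, 0, 563, -539, 42, -117, 0, 613.9, -587.5, 42.7, -128],
)

```text
t: 1.7
ee_pos: [534.7, 136.4, 181.1]
orientation: [-0.741, -3.053, -0.001]
ft_force: [0.4, -0.2, 0.5]
width: 87.7
```

```bash
python3 - <<'E'
from h import *
o=ctrl.get_obs();print(o["t"],o["ee_pos"],o["orientation"],o["qpos"],o["width"],jaw(),o["ft_force"],delta(570.6,229.5,11,66.1))
E
```

```text
1.7 [534.70288972 136.36685028 181.08340934] [-7.40857088e-01 -3.05265983e+00 -1.10231969e-03] [ 2.27710886e-01  3.70358430e-01  1.82552380e+00  9.49777141e-04
  9.45680112e-01 -8.67463017e-01] 87.7040995076385 62.71698979024654 [ 0.39443935 -0.23024144  0.4846412 ] (array([ 10.7,  99.1, 170.1]), np.float64(-3.3830102097534507))
```

Emit:
move_arm(
  increments=[0, 5, 50, 0, -2, 0, 10.7, 99, 0, -3.4, 0, 10.7, 99, 0, -3.4, 0, 10.7, 99, 20, -3.4, 0, 10.7, 99, 60, -3.4, 0, 10.7, 99, 100, -3.4, 0, 10.7, 99, 100, -3.4],
)

```text
t: 2.58
ee_pos: [567.8, 227.4, 78.4]
orientation: [-0.65, -3.067, 0.005]
ft_force: [-0.4, -0.2, 0.0]
width: 87.7
```

```bash
python3 - <<'E'
from h import *
o=ctrl.get_obs();print(o["t"],o["ee_pos"],jaw(),delta(570.6,229.5,11,66.1))
a=grab("t1","top");b=grab("s1","side")
cv2.imwrite("pics/c1.png",np.hstack([zoom(a,160,130,110,110,3.6),zoom(b,180,205,110,110,3.6)]))
E
```

```text
2.575 [567.81065043 227.39042083  78.39531881] 66.06754221671551 (array([-2.1,  3.4, 67.4]), np.float64(-0.03245778328448523))
```

View pics/c1.png

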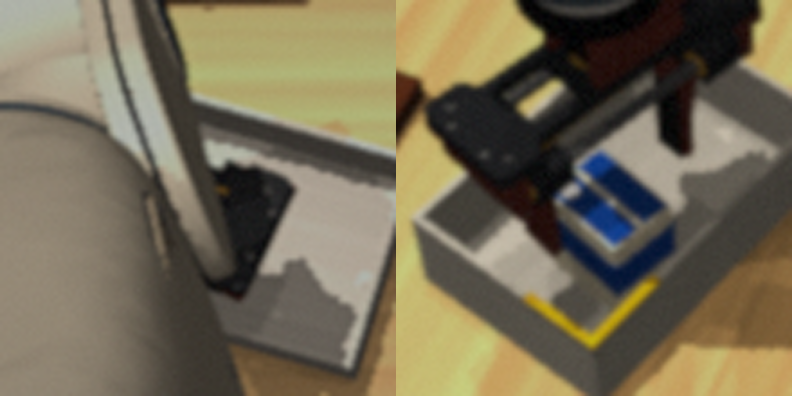

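Side view: the fingers straddle blue cleanly (left finger at about (555,230), right at (680,130)). I'll descend and close.

Emit:
move_arm(
  increments=[0, -2, 3.4, 30, 0, 0, -2, 3.4, 60, 0, 0, -2, 3.4, 67, 0, 0, -2, 3.4, 67, 0, 150, -2, 3.4, 67, 0, 150, -2, 3.4, 67, 0, 150, -2, 3.4, 67, 0, 150, -2, 3.4, 67, 0, 150, -2, 3.4, 67, 0],
)

```text
t: 3.8
ee_pos: [573.8, 231.1, 14.9]
orientation: [-0.651, -3.073, -0.001]
ft_force: [-1.2, 0.4, 0.1]
width: 44.2
```

```bash
python3 - <<'E'
from h import *
o=ctrl.get_obs();print(o["t"],o["ee_pos"],jaw(),o["width"],o["ft_force"])
cx=np.array([577.5,194.4]);a=np.radians(-16.26);X=np.array([np.cos(a),np.sin(a)]);Y=np.array([-X[1],X[0]])
l=o["ee_pos"][:2]-cx;print("local",l@X,l@Y)
for lx,ly in((-32,50),(-35,50),(-38,50),(-35,52)):
    p=cx+lx*X+ly*Y;print(lx,ly,delta(*p,11,73.74))
E
```

```text
3.8 [573.79861098 231.05913052  14.85338119] 66.07878686510266 44.18140432512969 [-1.18114186  0.37824529  0.07910659]
local -13.817767970032047 34.156425741713306
-32 50 (array([20.1, 13.3,  3.9]), np.float64(-7.661213134897338))
-35 50 (array([23.1, 12.9,  3.9]), np.float64(-7.661213134897338))
-38 50 (array([26.1, 12.5,  3.9]), np.float64(-7.661213134897338))
-35 52 (array([23.4, 14.9,  3.9]), np.float64(-7.661213134897338))
```

```bash
cat >> h.py <<'E'
C0=np.array([577.5,194.4]);_a=np.radians(-16.26);CX=np.array([np.cos(_a),np.sin(_a)]);CY=np.array([-CX[1],CX[0]])
def loc():
    o=ctrl.get_obs();l=o["ee_pos"][:2]-C0;f=o["ft_force"][:2]
    return dict(t=round(o["t"],2),lx=round(l@CX,1),ly=round(l@CY,1),z=round(o["ee_pos"][2],1),jaw=round(jaw(),2),w=round(o["width"],1),fx=round(f@CX,1),fy=round(f@CY,1),fz=round(o["ft_force"][2],1))
def to(lx,ly,z,j=None): return delta(*(C0+lx*CX+ly*CY),z,j)
E
python3 - <<'E'
from h import *
print(to(-24,42,14,73.74),to(-30,55,14,73.74))
E
```

```text
(array([11.1,  6.4,  0.9]), np.float64(-7.661213134897338)) (array([18.8, 18.5,  0.9]), np.float64(-7.661213134897338))
```

Emit:
move_arm(
  increments=[150, 5, 3, 0, -4, 150, 11, 6, 0, -7.7, 150, 15, 12, 0, -7.7, 150, 18.8, 18.5, 0, -7.7, 150, 18.8, 18.5, 0, -7.7, 150, 18.8, 18.5, 0, -7.7],
)

```text
t: 4.55
ee_pos: [564.2, 255.7, 14.9]
orientation: [-0.443, -3.11, -0.001]
ft_force: [0.7, 1.1, 0.6]
width: 44.0
```

```bash
python3 - <<'E'
from h import *
print(loc(),to(-33,55,14,73.74),to(-36,55,14))
E
```

```text
{'t': 4.55, 'lx': np.float64(-30.0), 'ly': np.float64(55.2), 'z': np.float64(14.9), 'jaw': np.float64(73.77), 'w': 44.0, 'fx': np.float64(0.3), 'fy': np.float64(1.2), 'fz': np.float64(0.6)} (array([ 3. , -0.2,  0.9]), np.float64(0.029987711379718007)) (array([ 6. , -0.2,  0.9]), None)
```

Jaw now aligned to the crate. I'll push toward the long wall in 1 mm steps.

Emit:
move_arm(
  increments=[150, 1, 0, 0, 0, 150, 2, 0, 0, 0, 150, 3, 0, 0, 0, 150, 4, 0, 0, 0, 150, 4, 0, 0, 0],
)

```text
t: 5.18
ee_pos: [561.6, 256.6, 15.0]
orientation: [0.444, 3.108, 0.002]
ft_force: [5.6, -3.0, -2.8]
width: 43.5
```

```bash
python3 - <<'E'
from h import *
print(loc())
b=grab("s2","side");cv2.imwrite("pics/c2.png",zoom(b,180,205,110,110,5))
E
```

```text
{'t': 5.17, 'lx': np.float64(-32.7), 'ly': np.float64(55.2), 'z': np.float64(15.0), 'jaw': np.float64(73.76), 'w': 43.5, 'fx': np.float64(6.2), 'fy': np.float64(-1.3), 'fz': np.float64(-2.8)}
```

View pics/c2.png

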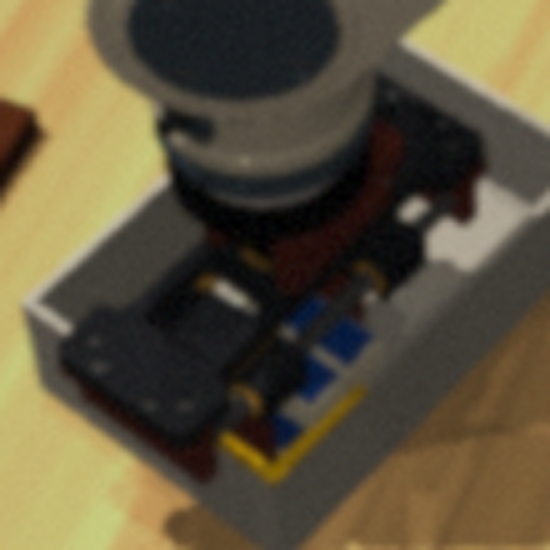

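Contact with the long wall reads about 6 N. The side picture shows the yellow rim at about (270,470), with blue behind it against the near wall. I'll press slightly, release a little, and lift.

Emit:
move_arm(
  increments=[150, 1, 0, 0, 0, 150, 2, 0, 0, 0, 150, 2, 0, 0, 0, 105, 1, 0, 0, 0, 105, 0, 0, 0, 0, 105, 0, 0, 0, 0, 105, 0, 0, -40, 0, 105, 0, 0, -80, 0, 105, 0, 0, -80, 0],
)

```text
t: 6.35
ee_pos: [563.3, 257.6, 98.1]
orientation: [0.443, 3.104, 0.007]
ft_force: [0.4, 0.0, 0.1]
width: 51.6
```

```bash
python3 - <<'E'
from h import *
print(loc(),to(-36,5,92,73.74),to(-36,5,13))
b=grab("s3","side");cv2.imwrite("pics/c3.png",zoom(b,180,205,110,110,5))
E
```

```text
{'t': 6.35, 'lx': np.float64(-31.4), 'ly': np.float64(56.6), 'z': np.float64(98.1), 'jaw': np.float64(73.77), 'w': 51.6, 'fx': np.float64(0.4), 'fy': np.float64(0.2), 'fz': np.float64(0.1)} (array([  4.7, -51.7,   5.8]), np.float64(0.030694071448664317)) (array([  5.2, -52.1,  84.8]), None)
```

View pics/c3.png

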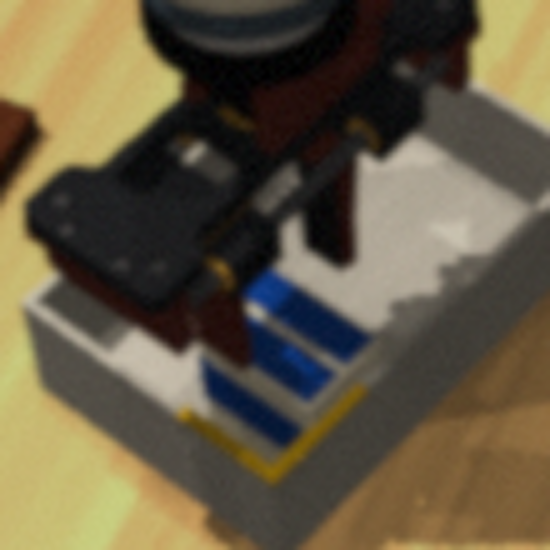

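Emit:
move_arm(
  increments=[255, 3, -30, 0, 0, 255, 5, -52, 5, 0, 255, 5, -52, 5, 0, 255, 5, -52, 40, 0, 255, 5, -52, 83, 0, 255, 5, -52, 83, 0, 255, 5, -52, 83, 0],
)

```text
t: 7.28
ee_pos: [543.7, 209.1, 13.7]
orientation: [0.443, 3.106, 0.005]
ft_force: [-0.2, 0.7, 0.5]
width: 0.2
```

```bash
python3 - <<'E'
from h import *
print(loc(),to(-36,38,13,73.74),to(-36,42,13))
b=grab("s4","side");cv2.imwrite("pics/c4.png",zoom(b,180,205,110,110,5))
E
```

```text
{'t': 7.28, 'lx': np.float64(-36.5), 'ly': np.float64(4.7), 'z': np.float64(13.7), 'jaw': np.float64(73.77), 'w': 0.2, 'fx': np.float64(-0.4), 'fy': np.float64(0.6), 'fz': np.float64(0.5)} (array([-0.6, 33.3,  0.9]), np.float64(0.031043557293557456)) (array([-0.6, 37.3,  0.9]), None)
```

View pics/c4.png

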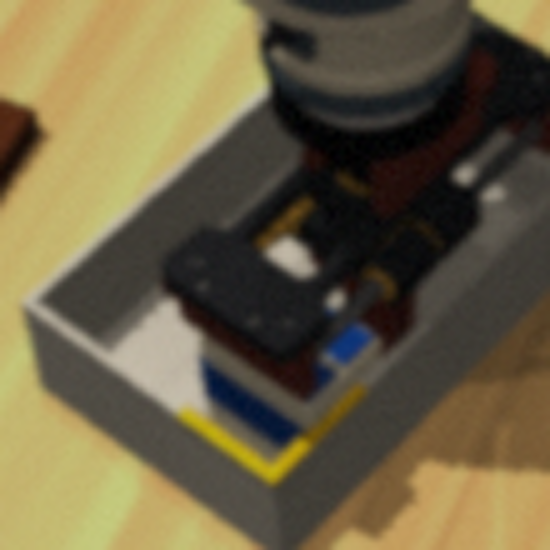

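Emit:
move_arm(
  increments=[255, 0, 8, 0, 0, 255, 0, 13, 0, 0, 255, 0, 17, 0, 0, 255, 0, 21, 0, 0, 255, 0, 24, 0, 0, 255, 0, 27, 0, 0, 255, 0, 30, 0, 0, 255, 0, 33, 0, 0, 255, 0, 34, 0, 0, 255, 0, 34, 0, 0],
)

```text
t: 8.57
ee_pos: [553.6, 242.0, 14.4]
orientation: [0.442, 3.105, 0.005]
ft_force: [0.4, 0.4, 0.7]
width: 0.6
```

```bash
python3 - <<'E'
from h import *
print(loc())
b=grab("s5","side");cv2.imwrite("pics/c5.png",zoom(b,180,205,110,110,5))
E
```

```text
{'t': 8.57, 'lx': np.float64(-36.2), 'ly': np.float64(39.0), 'z': np.float64(14.4), 'jaw': np.float64(73.78), 'w': 0.6, 'fx': np.float64(0.3), 'fy': np.float64(0.5), 'fz': np.float64(0.7)}
```

View pics/c5.png

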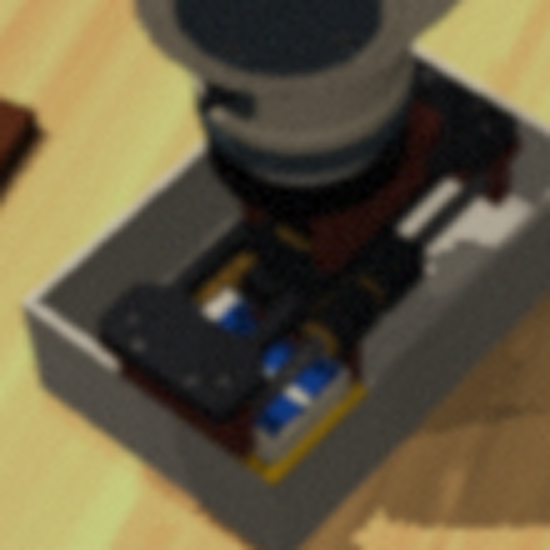

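Emit:
move_arm(
  increments=[255, 0, 1.5, 0, 0, 255, 0, 2.5, 0, 0, 255, 0, 3.5, 0, 0, 255, 0, 4.5, 0, 0, 255, 0, 4.5, 0, 0],
)

```text
t: 9.25
ee_pos: [554.5, 245.2, 14.5]
orientation: [0.443, 3.106, 0.003]
ft_force: [-0.6, -6.5, 2.8]
width: 0.4
```

```bash
python3 -c "
from h import *
print(loc())"
```

```text
{'t': 9.25, 'lx': np.float64(-36.3), 'ly': np.float64(42.3), 'z': np.float64(14.5), 'jaw': np.float64(73.78), 'w': 0.4, 'fx': np.float64(1.3), 'fy': np.float64(-6.4), 'fz': np.float64(2.8)}
```

Emit:
move_arm(
  increments=[255, 0, 1, 0, 0, 255, 0, 2, 0, 0, 255, 0, 2, 0, 0, 255, 0, -4, 0, 0, 255, 0, -8, 0, 0, 255, 0, -8, -30, 0, 255, 0, -8, -80, 0, 255, -10, -8, -85, 0, 255, -30, 10, -85, 0, 255, -50, 34, -85, 0, 255, -50, 34, -85, 0],
)

```text
t: 10.62
ee_pos: [612.8, 264.5, 98.9]
orientation: [0.442, 3.105, 0.004]
ft_force: [-0.3, -0.4, -0.6]
width: 0.7
```

```bash
python3 - <<'E'
from h import *
print(loc(),to(14,77,14,73.74))
b=grab("s6","side");a=grab("t6","top");cv2.imwrite("pics/c6.png",np.hstack([zoom(b,180,205,110,110,3.6),zoom(a,160,130,110,110,3.6)]))
E
```

```text
{'t': 10.62, 'lx': np.float64(14.3), 'ly': np.float64(77.2), 'z': np.float64(98.9), 'jaw': np.float64(73.8), 'w': 0.7, 'fx': np.float64(-0.2), 'fy': np.float64(-0.5), 'fz': np.float64(-0.6)} (array([ 0.7, -0.4, 84.9]), np.float64(0.061801310766185225))
```

View pics/c6.png

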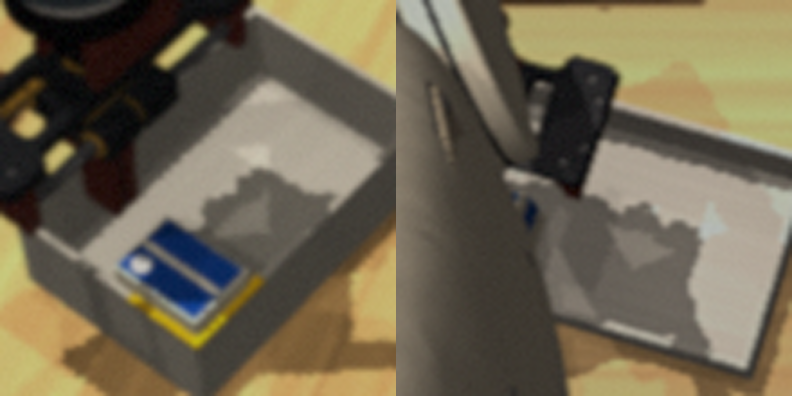

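Blue sits in the yellow corner. Now I'll descend and press it against the long wall.

Emit:
move_arm(
  increments=[255, 0, 0, 45, 0, 255, 0, 0, 84, 0, 255, 0, 0, 84, 0, 255, 3, 0, 84, 0, 255, 6, 0, 84, 0, 255, 8, 0, 84, 0, 255, 9, 0, 84, 0, 255, 10, 0, 84, 0, 255, 11, 0, 84, 0, 255, 11, 0, 84, 0],
)

```text
t: 11.98
ee_pos: [606.8, 265.5, 17.4]
orientation: [0.44, 3.095, 0.006]
ft_force: [18.7, -10.5, -6.0]
width: 0.4
```

```bash
python3 -c "
from h import *
print(loc())"
```

```text
{'t': 11.97, 'lx': np.float64(8.2), 'ly': np.float64(76.4), 'z': np.float64(17.4), 'jaw': np.float64(73.82), 'w': 0.4, 'fx': np.float64(20.9), 'fy': np.float64(-4.8), 'fz': np.float64(-6.0)}
```

Emit:
move_arm(
  increments=[255, 5, 0, 0, 0, 255, -6, 0, 0, 0, 255, -8, 0, -40, 0, 255, -8, 0, -90, 0, 255, -8, 0, -130, 0, 0, -8, 0, -150, 0],
)

```text
t: 12.72
ee_pos: [613.1, 263.6, 171.1]
orientation: [0.439, 3.092, 0.01]
ft_force: [0.1, 0.1, -0.1]
width: 7.1
```

```bash
python3 -c "
from h import *
print(loc(),delta(468.2,-316.2,120,13.66))"
```

```text
{'t': 12.72, 'lx': np.float64(14.8), 'ly': np.float64(76.4), 'z': np.float64(171.1), 'jaw': np.float64(73.83), 'w': 7.1, 'fx': np.float64(0.1), 'fy': np.float64(0.1), 'fz': np.float64(-0.1)} (array([ -21.5, -597.6,   46.1]), np.float64(60.17124789298127))
```

Emit:
move_arm(
  increments=[0, -2, -50, 0, 5, 0, -4, -100, 0, 10, 0, -6, -150, 0, 15, 0, -8, -200, 0, 20, 0, -10, -250, 0, 25, 0, -12, -300, 0, 30, 0, -14, -350, 0, 35, 0, -16, -400, 0, 40, 0, -18, -450, 0, 45, 0, -19, -500, 0, 50, 0, -20, -550, 0, 55, 0, -21.5, -597, 0, 60.2],
)

```text
t: 14.22
ee_pos: [466.5, -317.0, 165.7]
orientation: [1.938, 2.457, 0.024]
ft_force: [0.9, 0.3, -0.4]
width: 87.9
```

```bash
python3 - <<'E'
from h import *
print(loc(),delta(468.2,-316.2,120,13.66))
b=grab("s7","side");a=grab("t7","top");cv2.imwrite("pics/c7.png",np.hstack([zoom(b,180,205,110,110,3.6),zoom(a,160,130,110,110,3.6)]))
cv2.imwrite("pics/c7b.png",zoom(a,160,140,100,75,8))
E
```

```text
{'t': 14.22, 'lx': np.float64(36.7), 'ly': np.float64(-522.0), 'z': np.float64(165.7), 'jaw': np.float64(13.45), 'w': 87.9, 'fx': np.float64(0.8), 'fy': np.float64(0.5), 'fz': np.float64(-0.4)} (array([ 0.4,  0.9, 45.8]), np.float64(-0.21283903948086902))
```

View pics/c7.png

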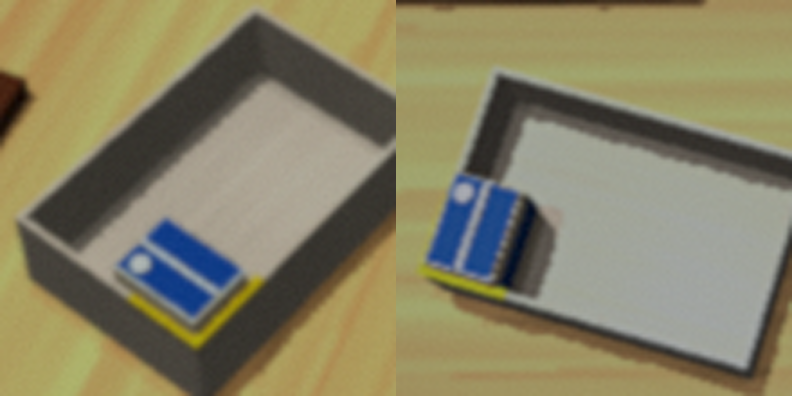

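View pics/c7b.png

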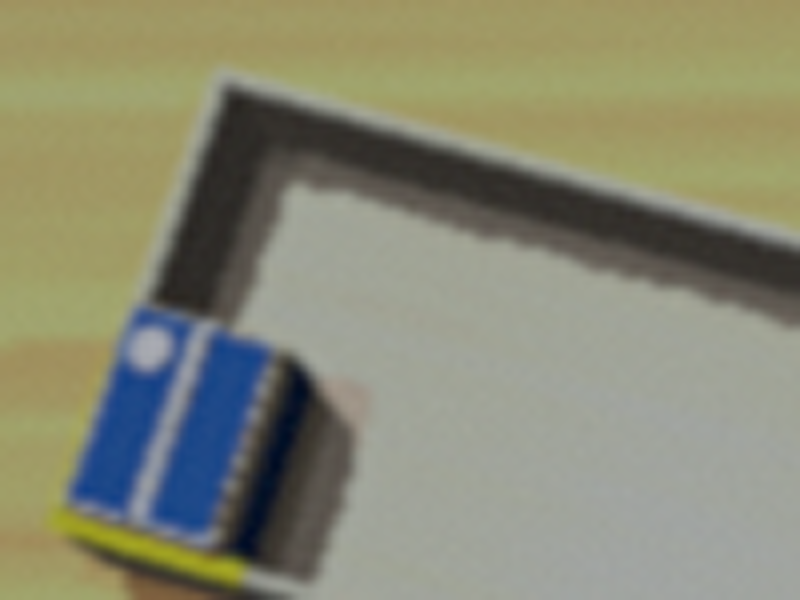

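```bash
python3 - <<'E'
from h import *
t=lambda p:onz("top",crop2px(p,160,140,8),76)[:2]
s=lambda p:onz("side",crop2px(p,180,205,3.6),76)[:2]
q=np.array([(30,22),(30,-22),(-30,-22),(-30,22)])
for P4 in([t((135,305)),t((288,350)),t((215,548)),t((68,505))],[s((116,268)),s((168,219)),s((247,274)),s((197,327))]):
    c,a,r=rigid(q,P4);l=c-C0;print(c,a,r,l@CX,l@CY)
E
```

```text
[567.29847254 278.40612154] -16.658744333313845 0.9844200408015783 -33.31490246427528 77.78956801987499
[565.52096826 280.32844918] -16.67882542279957 0.844988135700119 -35.55955349411691 79.1373093724876
```

Blue measures about (-34, 78) in crate axes, with the target at (-35, 78), square within 0.4°. Now the red carton: descend over its top end and close only lightly, so it can pivot in the pads.

Emit:
move_arm(
  increments=[0, 0.4, 0.9, 60, 0, 0, 0.4, 0.9, 120, 0, 0, 0.4, 0.9, 155, 0, 0, 0.4, 0.9, 161, 0, 0, 0.4, 0.9, 161, 0, 78, 0.4, 0.9, 161, 0, 82, 0.4, 0.9, 161, 0, 82, 0.4, 0.9, 161, 0, 82, 0.4, 0.9, 161, 0],
)

```text
t: 15.45
ee_pos: [470.5, -318.4, 5.7]
orientation: [1.94, 2.453, 0.022]
ft_force: [-2.0, -0.4, 6.3]
width: 60.1
```

```bash
python3 - <<'E'
from h import *
print(loc(),ctrl.get_obs()["ee_pos"])
b=grab("s8","side");cv2.imwrite("pics/c8.png",zoom(b,310,90,110,80,6))
E
```

```text
{'t': 15.45, 'lx': np.float64(40.9), 'ly': np.float64(-522.2), 'z': np.float64(5.7), 'jaw': np.float64(13.33), 'w': 60.1, 'fx': np.float64(-1.8), 'fy': np.float64(-0.9), 'fz': np.float64(6.3)} [ 470.49936503 -318.37570653    5.70499116]
```

View pics/c8.png

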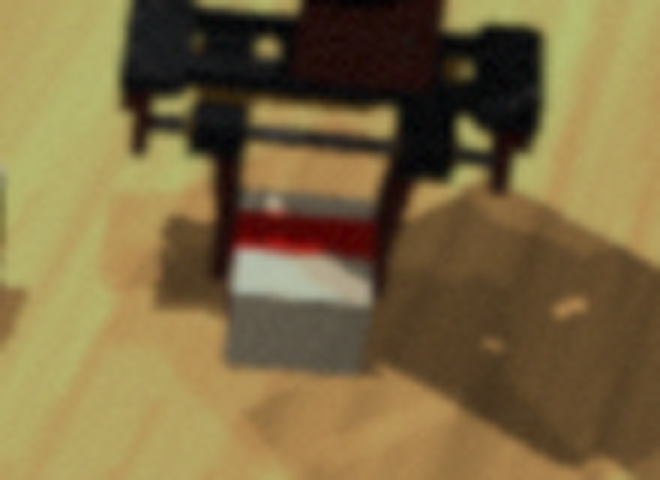

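Fingers straddle the red carton's top end, pads on the band at about (225,240) and (385,240); foot face toward the camera. I'll try a small lift with the light grip.

Emit:
move_arm(
  increments=[82, 0, 0, -5, 0, 82, 0, 0, -10, 0, 82, 0, 0, -15, 0, 82, 0, 0, -15, 0],
)

```text
t: 16.0
ee_pos: [470.5, -318.6, 21.1]
orientation: [1.939, 2.452, 0.022]
ft_force: [0.0, -0.2, -2.3]
width: 59.9
```

```bash
python3 - <<'E'
from h import *
print(loc(),ctrl.get_obs()["ee_pos"])
b=grab("s9","side");cv2.imwrite("pics/c9.png",zoom(b,310,90,110,80,6))
E
```

```text
{'t': 16.0, 'lx': np.float64(40.9), 'ly': np.float64(-522.5), 'z': np.float64(21.1), 'jaw': np.float64(13.33), 'w': 59.9, 'fx': np.float64(0.1), 'fy': np.float64(-0.2), 'fz': np.float64(-2.3)} [ 470.46067606 -318.60935722   21.14057234]
```

View pics/c9.png

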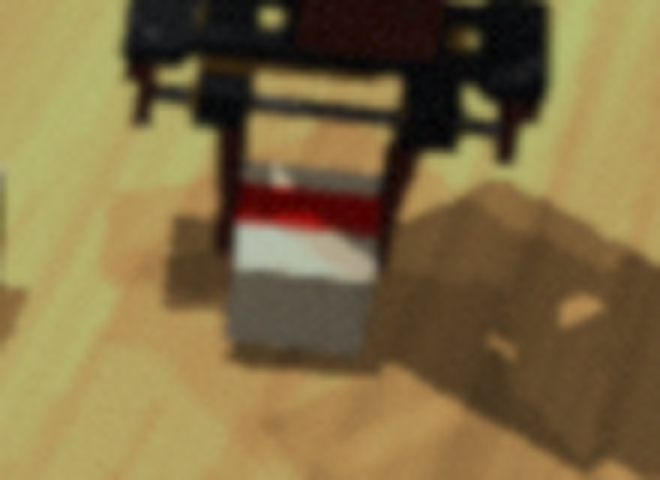

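The whole carton is lifted level, with a shadow under the foot at (300,360) and about 2.3 N weight. I'll loosen count by count while low.

Emit:
move_arm(
  increments=[81, 0, 0, 0, 0, 81, 0, 0, 0, 0, 81, 0, 0, 0, 0],
)

```text
t: 16.42
ee_pos: [470.2, -318.4, 20.8]
orientation: [1.94, 2.453, 0.022]
ft_force: [-0.4, -0.8, -2.2]
width: 60.6
```

```bash
python3 - <<'E'
from h import *
print(loc(),ctrl.get_obs()["ee_pos"])
b=grab("s10","side");cv2.imwrite("pics/c10.png",zoom(b,310,90,110,80,6))
E
```

```text
{'t': 16.43, 'lx': np.float64(40.6), 'ly': np.float64(-522.3), 'z': np.float64(20.8), 'jaw': np.float64(13.34), 'w': 60.6, 'fx': np.float64(-0.1), 'fy': np.float64(-0.8), 'fz': np.float64(-2.2)} [ 470.20414822 -318.40563064   20.79115932]
```

View pics/c10.png

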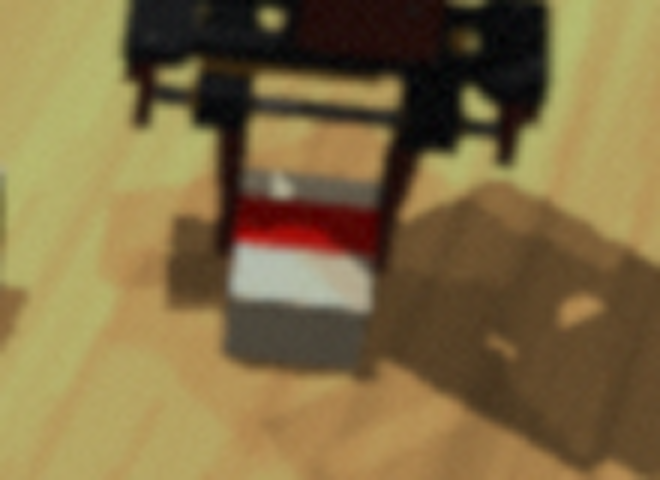

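It pivoted in the pads: the foot edge is now down at (290,365) while the top is still held. I'll keep raising with the light grip so gravity swings it.

Emit:
move_arm(
  increments=[81, 0, 0, -5, 0, 81, 0, 0, -10, 0, 81, 0, 0, -15, 0, 81, 0, 0, -20, 0, 81, 0, 0, -25, 0, 81, 0, 0, -25, 0],
)

```text
t: 17.23
ee_pos: [470.1, -318.8, 46.4]
orientation: [1.939, 2.452, 0.022]
ft_force: [0.5, -0.8, 0.6]
width: 60.3
```

```bash
python3 - <<'E'
from h import *
print(loc(),ctrl.get_obs()["ee_pos"])
b=grab("s11","side");cv2.imwrite("pics/c11.png",zoom(b,310,90,110,80,6))
E
```

```text
{'t': 17.23, 'lx': np.float64(40.6), 'ly': np.float64(-522.8), 'z': np.float64(46.4), 'jaw': np.float64(13.34), 'w': 60.3, 'fx': np.float64(0.7), 'fy': np.float64(-0.7), 'fz': np.float64(0.6)} [ 470.09509163 -318.82383457   46.43554339]
```

View pics/c11.png

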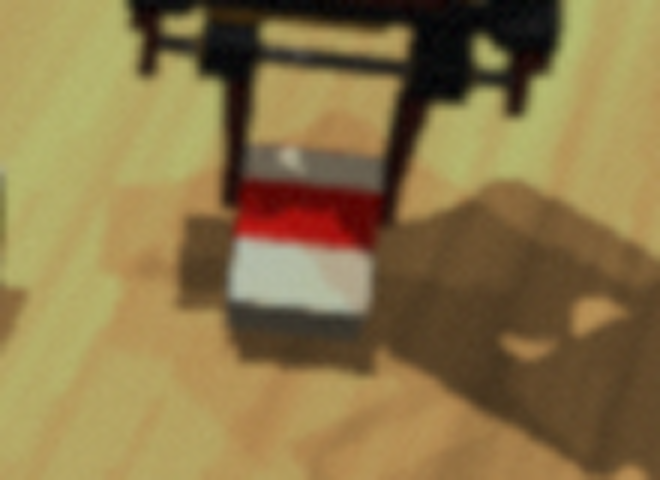

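About halfway tilted and just clear of the bench. A brief loosening by one more count, then re-tighten.

Emit:
move_arm(
  increments=[80, 0, 0, 0, 0, 81, 0, 0, 0, 0, 82, 0, 0, 0, 0],
)

```text
t: 17.65
ee_pos: [470.1, -318.8, 46.2]
orientation: [1.939, 2.452, 0.022]
ft_force: [-0.1, -0.7, 0.0]
width: 59.8
```

```bash
python3 - <<'E'
from h import *
print(loc(),ctrl.get_obs()["ee_pos"])
b=grab("s12","side");cv2.imwrite("pics/c12.png",zoom(b,310,90,110,80,6))
E
```

```text
{'t': 17.65, 'lx': np.float64(40.5), 'ly': np.float64(-522.8), 'z': np.float64(46.2), 'jaw': np.float64(13.35), 'w': 59.8, 'fx': np.float64(0.1), 'fy': np.float64(-0.6), 'fz': np.float64(0.0)} [ 470.05528333 -318.7940904    46.18203929]
```

View pics/c12.png

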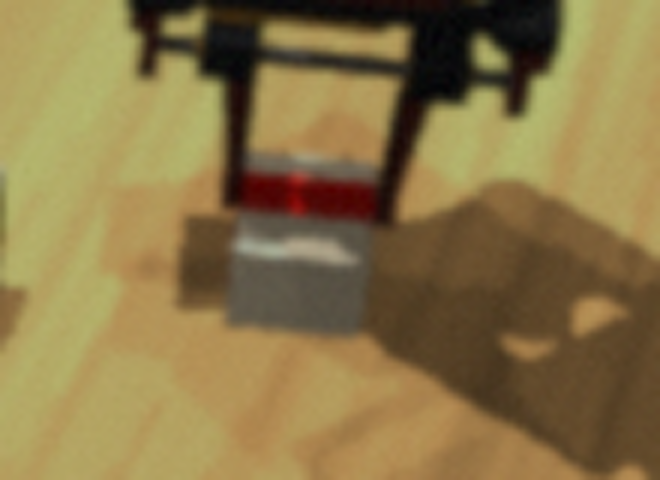

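```bash
python3 - <<'E'
from h import *
a=grab("t12","top");cv2.imwrite("pics/c12t.png",zoom(a,390,190,110,80,6))
s=lambda p:crop2px(p,310,90,6)
for p in((228,325),(362,333)): print(onz("side",s(p),0))
c=np.array([470.1,-318.8]);u=np.array([.236,-.972])
print([proj("side",(*(c+u*k+np.array([-u[1],u[0]])*30*e),z)) for k,z in((-60,0),(-60,44),(-22,0),(-22,72),(22,72)) for e in(1,-1)])
E
```

```text
[ 4.90136692e+02 -2.79711895e+02 -1.13686838e-13]
[ 4.32928173e+02 -2.96887592e+02  1.13686838e-13]
[array([346.47842779, 150.29893822]), array([369.18720837, 152.48014457]), array([348.04817018, 137.53904165]), array([371.31277432, 139.72158793]), array([347.34868852, 140.9787271 ]), array([369.66183823, 143.08556849]), array([349.94413332, 119.79292313]), array([373.14865343, 121.89778488]), array([350.89833185, 109.43739977]), array([373.62605157, 111.45790733])]
```

View pics/c12t.png

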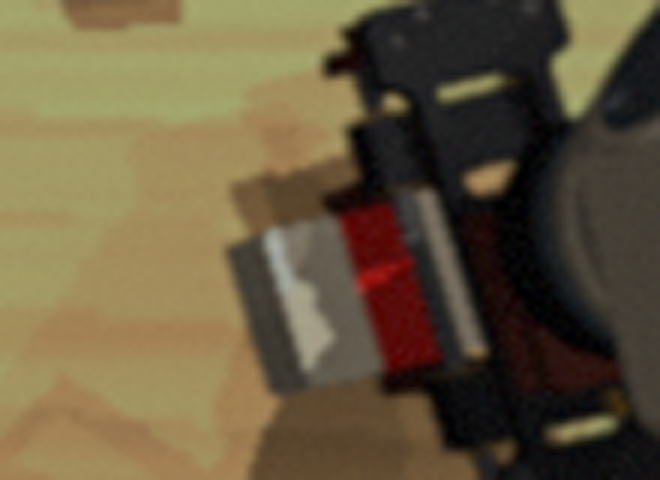

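It dropped back onto its broad face (the top view shows the foot edge at (250,320) and the band at (390,290)). Nothing was harmed. I'll re-measure and retry, finishing the swing by pivoting on the foot edge instead of loosening further.

```bash
python3 - <<'E'
from h import *
t=lambda p:onz("top",crop2px(p,390,190,6),44)[:2]
s=lambda p,z:onz("side",crop2px(p,310,90,6),z)[:2]
a,b=t((264,230)),t((306,387));print("top foot z44",a,b,np.degrees(np.arctan2(*(a-b)[::-1])))
a,b=t((338,210)),t((384,374));print("band",a,b,np.degrees(np.arctan2(*(a-b)[::-1])))
a,b=s((232,247),44),s((366,258),44);print("side z44",a,b)
E
```

```text
top foot z44 [ 492.34255965 -277.125821  ] [ 434.15704336 -288.2417552 ] 10.815632067679438
band [ 499.71853183 -305.38035975] [ 438.75546172 -317.43356767] 11.183896486839137
side z44 [ 492.64778821 -279.77660472] [ 436.16982596 -294.47475586]
```

```bash
python3 -c "
from h import *
print(delta(476.4,-344.5,5,12.8))"
```

```text
(array([-26.3,  -0.6,  41.3]), np.float64(0.5461493691312143))
```

Emit:
move_arm(
  increments=[0, 0, 0, -5, 0, 0, 0, 0, -5, 0, 0, -26, -0.6, -5, 0.5, 0, -26, -0.6, 15, 0.5, 0, -26, -0.6, 40, 0.5, 0, -26, -0.6, 41, 0.5, 82, -26, -0.6, 41, 0.5, 82, -26, -0.6, 41, 0.5, 82, -26, -0.6, 41, 0.5, 83, -26, -0.6, 41, 0.5],
)

```text
t: 19.0
ee_pos: [476.7, -344.4, 6.0]
orientation: [1.949, 2.443, 0.022]
ft_force: [-0.4, 0.7, 3.7]
width: 60.4
```

```bash
python3 - <<'E'
from h import *
print(loc(),ctrl.get_obs()["ee_pos"])
a=grab("t13","top");b=grab("s13","side");cv2.imwrite("pics/c13.png",np.hstack([zoom(b,310,90,95,80,4),zoom(a,390,190,95,80,4)]))
E
```

```text
{'t': 19.0, 'lx': np.float64(54.1), 'ly': np.float64(-545.5), 'z': np.float64(6.0), 'jaw': np.float64(12.85), 'w': 60.4, 'fx': np.float64(-0.5), 'fy': np.float64(0.6), 'fz': np.float64(3.7)} [ 476.71847687 -344.44143562    6.00637874]
```

View pics/c13.png

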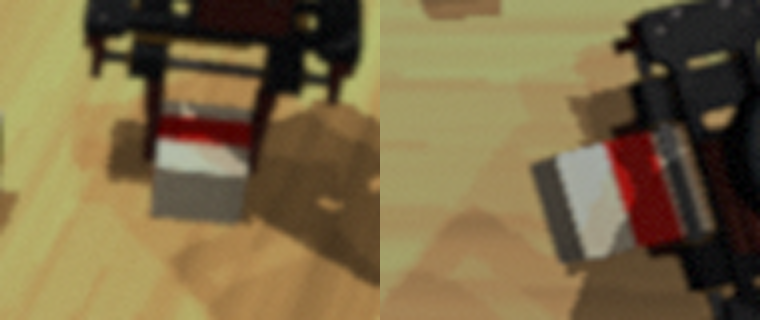

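Emit:
move_arm(
  increments=[81, 0, 0, -3, 0, 81, 1, 0, -6, 0, 81, 4, 0, -11, 0, 81, 9, 0, -17, 0, 81, 12, 0, -21, 0, 81, 16, 0, -25, 0, 81, 20.7, 0, -29, 0, 81, 25, 0, -33, 0, 81, 30, 0, -36, 0, 81, 35, 0, -38, 0, 81, 35, 0, -38, 0],
)

```text
t: 20.48
ee_pos: [468.1, -310.0, 44.1]
orientation: [1.948, 2.443, 0.023]
ft_force: [0.6, -0.1, 0.6]
width: 59.8
```

```bash
python3 - <<'E'
from h import *
print(loc(),ctrl.get_obs()["ee_pos"])
a=grab("t14","top");b=grab("s14","side");cv2.imwrite("pics/c14.png",np.hstack([zoom(b,310,90,95,80,4),zoom(a,390,190,95,80,4)]))
E
```

```text
{'t': 20.48, 'lx': np.float64(36.2), 'ly': np.float64(-514.8), 'z': np.float64(44.1), 'jaw': np.float64(12.86), 'w': 59.8, 'fx': np.float64(0.6), 'fy': np.float64(0.1), 'fz': np.float64(0.6)} [ 468.14896209 -309.97505399   44.0801268 ]
```

View pics/c14.png

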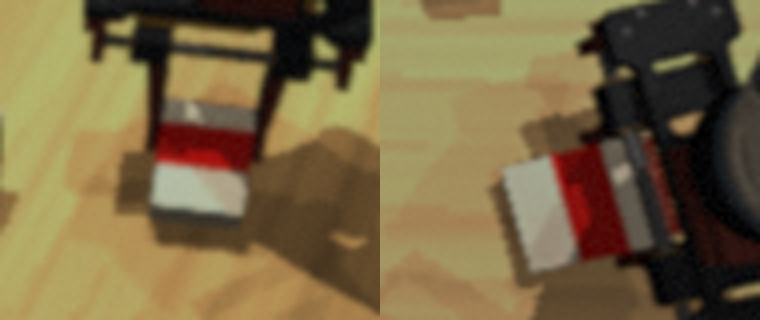

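```bash
python3 - <<'E'
from h import *
t=lambda p:crop2px((p[0]-380,p[1]),390,190,4); s=lambda p:crop2px(p,310,90,4)
print(tri(t((501,163)),s((153,205))),tri(t((530,272)),s((245,213))))
print(tri(t((605,143)),s((164,122))),"band-far edge?"); print(tri(t((628,252)),s((252,131))))
E
```

```text
[ 485.7129119  -248.81795708   36.75192365] [ 426.0120473  -259.3395894    40.32818525]
[ 494.00462026 -295.70664474   67.13185495] band-far edge?
[ 435.64189653 -300.55627592   73.29629023]
```

Triangulation gives a tilt of about 35° with the foot edge 2–5 mm above the bench. A brisk move toward the foot side should let gravity, inertia and bench friction swing it further.

Emit:
move_arm(
  increments=[81, 0, 0, 3, 0, 81, 50, 0, 2, 0, 81, 55, 0, 0, 0, 81, 55, 0, 0, 0],
)

```text
t: 21.08
ee_pos: [456.0, -256.5, 43.5]
orientation: [1.948, 2.444, 0.022]
ft_force: [-0.2, -0.1, -2.4]
width: 60.0
```

```bash
python3 - <<'E'
from h import *
print(loc(),ctrl.get_obs()["ee_pos"])
a=grab("t15","top");b=grab("s15","side");cv2.imwrite("pics/c15.png",np.hstack([zoom(b,310,90,95,80,4),zoom(a,370,190,95,80,4)]))
E
```

```text
{'t': 21.07, 'lx': np.float64(9.6), 'ly': np.float64(-466.9), 'z': np.float64(43.5), 'jaw': np.float64(12.9), 'w': 60.0, 'fx': np.float64(-0.2), 'fy': np.float64(-0.1), 'fz': np.float64(-2.4)} [ 456.00863848 -256.53716559   43.53115781]
```

View pics/c15.png

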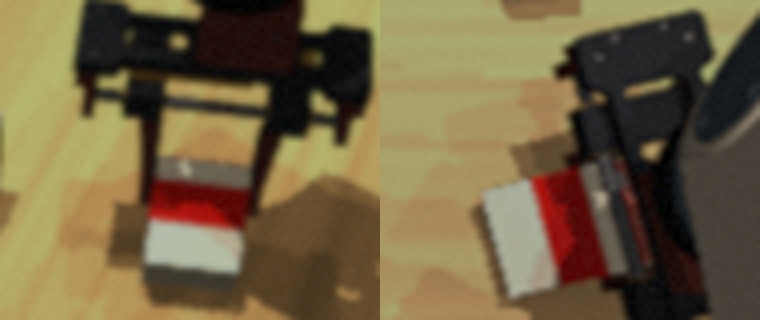

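Emit:
move_arm(
  increments=[81, 0, 0, 3, 0, 81, 0, 0, 6, 0, 81, 0, 0, 8, 0, 81, 0, 0, 8, 0],
)

```text
t: 21.68
ee_pos: [456.5, -257.4, 35.3]
orientation: [1.949, 2.442, 0.023]
ft_force: [0.3, -0.2, -1.4]
width: 60.1
```

```bash
python3 - <<'E'
from h import *
print(loc(),ctrl.get_obs()["ee_pos"])
a=grab("t16","top");b=grab("s16","side");cv2.imwrite("pics/c16.png",np.hstack([zoom(b,310,90,95,80,4),zoom(a,370,190,95,80,4)]))
E
```

```text
{'t': 21.68, 'lx': np.float64(10.3), 'ly': np.float64(-467.6), 'z': np.float64(35.3), 'jaw': np.float64(12.82), 'w': 60.1, 'fx': np.float64(0.3), 'fy': np.float64(-0.1), 'fz': np.float64(-1.4)} [ 456.50713934 -257.35536042   35.26693026]
```

View pics/c16.png

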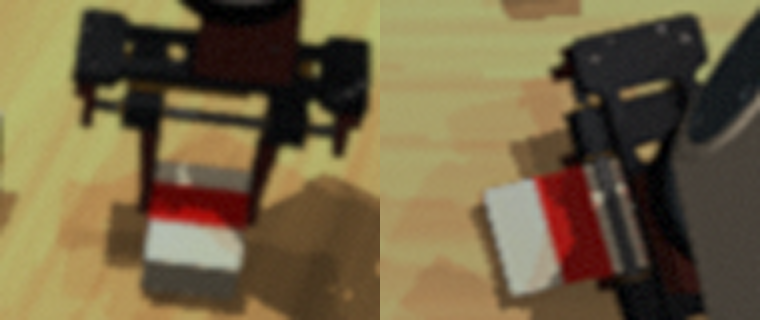

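Lowering onto the bench flattened it a bit, so I'll go back up and try fractional loosening.

Emit:
move_arm(
  increments=[81, 0, 0, -5, 0, 81, 0, 0, -10, 0, 80.8, 0, 0, -12, 0, 80.7, 0, 0, -12, 0, 80.7, 0, 0, -12, 0],
)

```text
t: 22.4
ee_pos: [456.4, -257.4, 47.5]
orientation: [1.948, 2.442, 0.023]
ft_force: [0.3, -0.5, -0.2]
width: 60.2
```

```bash
python3 - <<'E'
from h import *
print(loc(),ctrl.get_obs()["ee_pos"])
b=grab("s17","side");cv2.imwrite("pics/c17.png",zoom(b,310,90,95,80,5))
E
```

```text
{'t': 22.4, 'lx': np.float64(10.2), 'ly': np.float64(-467.7), 'z': np.float64(47.5), 'jaw': np.float64(12.84), 'w': 60.2, 'fx': np.float64(0.4), 'fy': np.float64(-0.4), 'fz': np.float64(-0.2)} [ 456.35548804 -257.41895196   47.54918071]
```

View pics/c17.png

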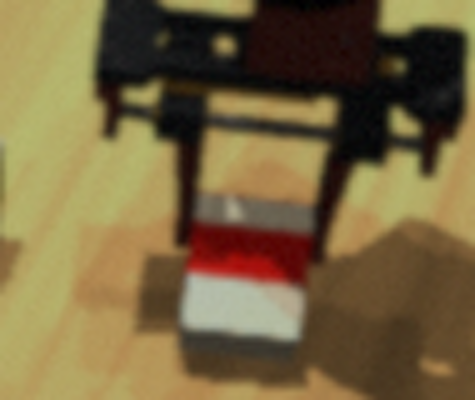

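Emit:
move_arm(
  increments=[80.6, 0, 0, 0, 0, 80.6, 0, 0, 0, 0, 80.5, 0, 0, 0, 0],
)

```text
t: 22.82
ee_pos: [456.4, -257.5, 47.5]
orientation: [1.948, 2.442, 0.023]
ft_force: [0.8, -0.6, 0.0]
width: 59.9
```

```bash
python3 - <<'E'
from h import *
print(loc(),ctrl.get_obs()["ee_pos"])
b=grab("s18","side");cv2.imwrite("pics/c18.png",zoom(b,310,90,95,80,5))
E
```

```text
{'t': 22.82, 'lx': np.float64(10.3), 'ly': np.float64(-467.7), 'z': np.float64(47.5), 'jaw': np.float64(12.84), 'w': 59.9, 'fx': np.float64(0.9), 'fy': np.float64(-0.3), 'fz': np.float64(0.0)} [ 456.44724797 -257.47598416   47.48870968]
```

View pics/c18.png

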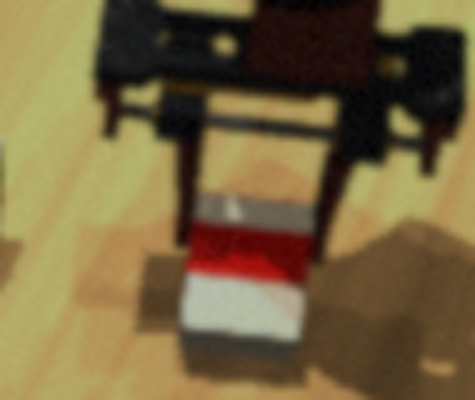

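Emit:
move_arm(
  increments=[81, 0, 0, -5, 0, 81, 0, 0, -10, 0, 81, 0, 0, -15, 0, 81, 0, 0, -15, 0],
)

```text
t: 23.38
ee_pos: [456.4, -257.7, 63.1]
orientation: [1.948, 2.441, 0.023]
ft_force: [0.1, -0.2, 2.2]
width: 60.2
```

```bash
python3 - <<'E'
from h import *
print(loc(),ctrl.get_obs()["ee_pos"])
b=grab("s19","side");a=grab("t19","top");cv2.imwrite("pics/c19.png",np.hstack([zoom(b,310,90,95,80,4),zoom(a,370,190,95,80,4)]))
E
```

```text
{'t': 23.38, 'lx': np.float64(10.4), 'ly': np.float64(-468.0), 'z': np.float64(63.1), 'jaw': np.float64(12.84), 'w': 60.2, 'fx': np.float64(0.1), 'fy': np.float64(-0.2), 'fz': np.float64(2.2)} [ 456.42413181 -257.73469747   63.14812654]
```

View pics/c19.png

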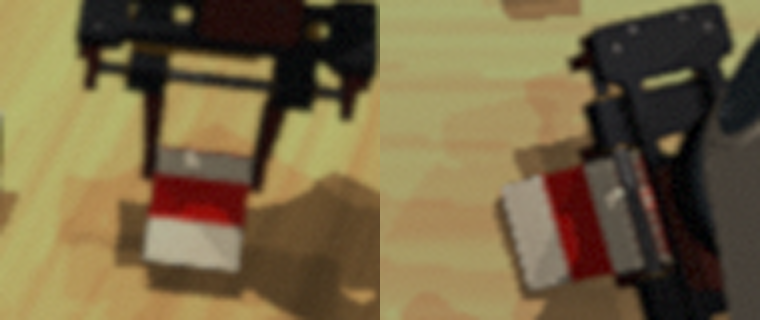

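```bash
python3 - <<'E'
from h import *
t=lambda p:crop2px((p[0]-380,p[1]),370,190,4); s=lambda p:crop2px(p,310,90,4)
A=(tri(t((499,187)),s((145,258)))+tri(t((530,291)),s((241,270))))/2
B=(tri(t((542,179)),s((151,217)))+tri(t((572,281)),s((243,225))))/2
C=(tri(t((580,167)),s((154,176)))+tri(t((610,270)),s((249,186))))/2
for a,b in((A,B),(B,C),(A,C)):
    d=b-a;print(a,b,np.degrees(np.arctan2(d[2],np.hypot(d[0],d[1]))),np.linalg.norm(d))
E
```

```text
[ 445.37312061 -210.2990113    30.98170913] [ 449.36189137 -227.71952081   51.3815564 ] 48.779949355277125 27.120807743972126
[ 449.36189137 -227.71952081   51.3815564 ] [ 453.250975   -241.92177336   71.91536925] 54.355111126010144 25.26789304696544
[ 445.37312061 -210.2990113    30.98170913] [ 453.250975   -241.92177336   71.91536925] 51.475015480038515 52.322310740175084
```

Tilt is now about 51°, with the foot edge about 3 mm above the bench. From here, bench friction favours standing up, so I'll lower to touch and arc over the foot edge.

Emit:
move_arm(
  increments=[81, 0, 0, 3, 0, 81, 4, 0, 3.5, 0, 81, 9, 0, 3.5, 0, 81, 14, 0, 3.5, 0, 81, 19, 0, 3.5, 0, 81, 24, 0, 4, 0, 81, 29, 0, 5, 0, 81, 29, 0, 5, 0],
)

```text
t: 24.48
ee_pos: [449.8, -228.9, 57.5]
orientation: [1.948, 2.443, 0.023]
ft_force: [0.2, 0.8, 1.3]
width: 60.2
```

```bash
python3 - <<'E'
from h import *
print(loc(),ctrl.get_obs()["ee_pos"])
b=grab("s20","side");a=grab("t20","top");cv2.imwrite("pics/c20.png",np.hstack([zoom(b,310,90,95,80,4),zoom(a,370,190,95,80,4)]))
E
```

```text
{'t': 24.48, 'lx': np.float64(-4.1), 'ly': np.float64(-442.1), 'z': np.float64(57.5), 'jaw': np.float64(12.86), 'w': 60.2, 'fx': np.float64(-0.1), 'fy': np.float64(0.8), 'fz': np.float64(1.3)} [ 449.81276268 -228.85030094   57.45843487]
```

View pics/c20.png

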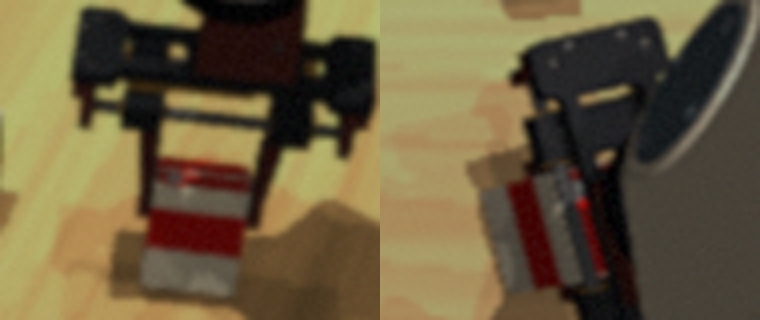

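The arc is working: the red top is now visible at (200,175) and the broad face is steep. Continuing.

Emit:
move_arm(
  increments=[81, 4, 0, 0.5, 0, 81, 8, 0, 1.5, 0, 81, 12, 0, 2.5, 0, 81, 16, 0, 3.5, 0, 81, 20, 0, 5, 0, 81, 23, 0, 6, 0, 81, 23, 0, 6, 0],
)

```text
t: 25.45
ee_pos: [445.7, -207.0, 51.9]
orientation: [1.947, 2.441, 0.023]
ft_force: [1.7, -0.7, 3.5]
width: 60.2
```

```bash
python3 - <<'E'
from h import *
print(loc(),ctrl.get_obs()["ee_pos"])
b=grab("s21","side");a=grab("t21","top");cv2.imwrite("pics/c21.png",np.hstack([zoom(b,310,90,95,80,4),zoom(a,370,190,95,80,4)]))
E
```

```text
{'t': 25.45, 'lx': np.float64(-14.2), 'ly': np.float64(-422.2), 'z': np.float64(51.9), 'jaw': np.float64(12.86), 'w': 60.2, 'fx': np.float64(1.8), 'fy': np.float64(-0.2), 'fz': np.float64(3.5)} [ 445.69355705 -206.97308886   51.90450585]
```

View pics/c21.png

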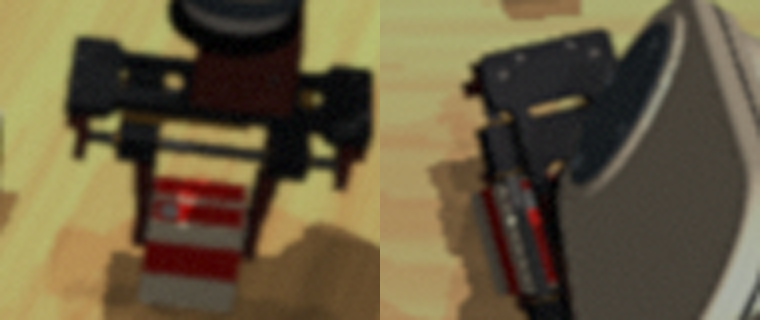

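Nearly upright. A bit more, then let go.

Emit:
move_arm(
  increments=[81, 3, 0, 0.5, 0, 81, 6, 0, 1, 0, 81, 6, 0, 1, 0, 60, 6, 0, 0, 0, 60, 6, 0, 0, 0, 60, 6, 0, 0, 0],
)

```text
t: 26.3
ee_pos: [444.0, -201.0, 51.6]
orientation: [1.948, 2.442, 0.023]
ft_force: [0.7, -0.8, -0.6]
width: 67.0
```

```bash
python3 - <<'E'
from h import *
print(loc(),ctrl.get_obs()["ee_pos"])
b=grab("s22","side");a=grab("t22","top");cv2.imwrite("pics/c22.png",np.hstack([zoom(b,310,90,95,80,4),zoom(a,370,190,95,80,4)]))
E
```

```text
{'t': 26.3, 'lx': np.float64(-17.4), 'ly': np.float64(-417.0), 'z': np.float64(51.6), 'jaw': np.float64(12.84), 'w': 67.0, 'fx': np.float64(0.9), 'fy': np.float64(-0.6), 'fz': np.float64(-0.6)} [ 444.02166706 -201.01068155   51.60614439]
```

View pics/c22.png

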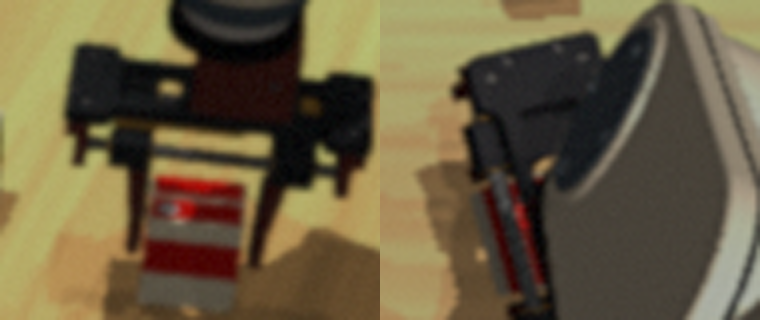

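The carton stands on its foot and is released (pads open to 67 mm). I'll rise clear and measure it.

Emit:
move_arm(
  increments=[40, 0, 0, -3, 0, 20, 0, 0, -50, 0, 0, 0, 0, -80, 0, 0, -60, 0, -80, -5, 0, -115, 0, -80, -15, 0, -115, 0, -80, -25, 0, -115, 0, -80, -35],
)

```text
t: 27.28
ee_pos: [467.6, -313.9, 132.2]
orientation: [1.116, 2.913, 0.013]
ft_force: [0.9, -0.6, -0.4]
width: 87.8
```

```bash
python3 - <<'E'
from h import *
print(loc(),ctrl.get_obs()["ee_pos"])
b=grab("s23","side");a=grab("t23","top");cv2.imwrite("pics/c23.png",np.hstack([zoom(b,310,90,95,80,4),zoom(a,370,190,95,80,4)]))
E
```

```text
{'t': 27.27, 'lx': np.float64(36.8), 'ly': np.float64(-518.8), 'z': np.float64(132.2), 'jaw': np.float64(48.1), 'w': 87.8, 'fx': np.float64(1.0), 'fy': np.float64(-0.3), 'fz': np.float64(-0.4)} [ 467.57864671 -313.93537956  132.18488065]
```

View pics/c23.png

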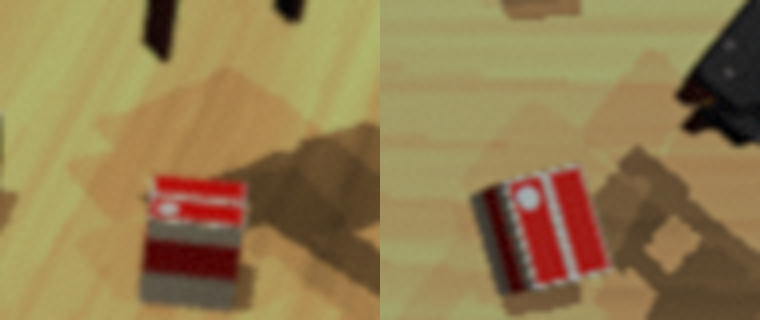

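Red stands upright, top face at about (555,228) in the top crop. Measuring it for the regrasp.

```bash
python3 - <<'E'
from h import *
t=lambda p:onz("top",crop2px((p[0]-380,p[1]),370,190,4),72)[:2]; s=lambda p:onz("side",crop2px(p,310,90,4),72)[:2]
q=[(30,22),(30,-22),(-30,-22),(-30,22)]
r1=rigid(q,[t((504,183)),t((577,166)),t((609,272)),t((533,290))])
r2=rigid(q,[s((148,216)),s((157,175)),s((247,183)),s((243,222))])
print(r1,r2)
c=(r1[0]+r2[0])/2;a=(r1[1]+r2[1])/2;print(c,a,delta(*c,110),"yaw",-((a+90)-jaw()))
E
```

```text
(array([ 448.71639725, -220.43884937]), np.float64(12.561567420559511), np.float64(1.0411517009231586)) (array([ 449.67334595, -224.71751015]), np.float64(13.60603894386813), np.float64(2.2860728505084733))
[ 449.1948716  -222.57817976] 13.08380318221382 (array([74.9, 54.7, 21.8]), None) yaw -55.191176902218004
```

Emit:
move_arm(
  increments=[0, 20, 15, 0, -10, 0, 40, 30, 0, -20, 0, 60, 44, 0, -30, 0, 74, 55, 0, -40, 0, 74.6, 55.5, 0, -50, 0, 74.6, 55.5, 0, -55, 0, 74.6, 55.5, 0, -55, 0, 74.6, 55.5, 0, -55],
)

```text
t: 28.38
ee_pos: [449.4, -222.1, 131.9]
orientation: [-0.345, 3.099, -0.004]
ft_force: [-0.0, -0.2, -0.2]
width: 88.2
```

```bash
python3 - <<'E'
from h import *
print(loc(),ctrl.get_obs()["ee_pos"],delta(449,-221.5,10,102.8))
E
```

```text
{'t': 28.38, 'lx': np.float64(-6.3), 'ly': np.float64(-435.7), 'z': np.float64(131.9), 'jaw': np.float64(102.69), 'w': 88.2, 'fx': np.float64(0.0), 'fy': np.float64(-0.2), 'fz': np.float64(-0.2)} [ 449.435056   -222.10757052  131.85133684] (array([  3.1,   1.3, 121.8]), np.float64(-0.11241279108438107))
```

Emit:
move_arm(
  increments=[0, 1, 0.5, 40, 0, 0, 2, 1, 85, 0, 0, 3, 1, 115, 0, 0, 3, 1, 121, 0, 0, 3, 1, 121, 0, 110, 3, 1, 121, 0, 150, 3, 1, 121, 0, 150, 3, 1, 121, 0, 150, 3, 1, 121, 0, 150, 3, 1, 121, 0],
)

```text
t: 29.62
ee_pos: [449.3, -221.9, 11.0]
orientation: [-0.345, 3.099, -0.004]
ft_force: [0.0, -1.3, 2.2]
width: 44.0
```

```bash
python3 - <<'E'
from h import *
print(loc(),ctrl.get_obs()["ee_pos"],to(-28,20,145,73.74))
b=grab("s24","side");a=grab("t24","top");cv2.imwrite("pics/c24.png",np.hstack([zoom(b,310,90,95,80,4),zoom(a,370,190,95,80,4)]))
E
```

```text
{'t': 29.62, 'lx': np.float64(-6.5), 'ly': np.float64(-435.5), 'z': np.float64(11.0), 'jaw': np.float64(102.69), 'w': 44.0, 'fx': np.float64(0.4), 'fy': np.float64(-1.3), 'fz': np.float64(2.2)} [ 449.32824711 -221.89563382   10.98697947] (array([-204.8,  408.3, -131.5]), np.float64(28.951229043061332))
```

View pics/c24.png

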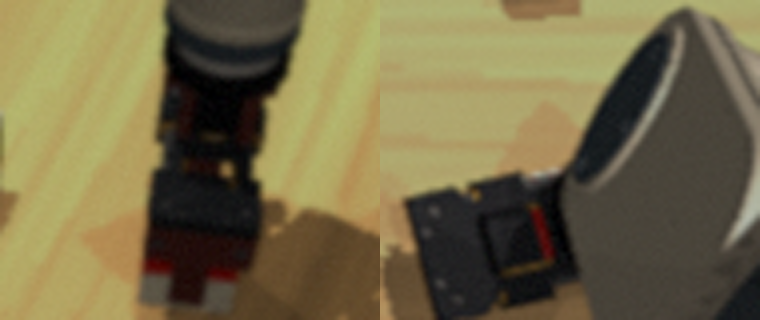

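Firm grasp at 44.0 mm across the broad faces. Lift and carry to the crate.

Emit:
move_arm(
  increments=[150, 0, 0, -20, 0, 150, 0, 0, -70, 0, 150, 0, 0, -120, 0, 150, -10, 20, -135, 0, 150, -35, 70, -135, 4, 150, -60, 120, -135, 8, 150, -85, 170, -135, 12, 150, -110, 220, -135, 16, 150, -135, 270, -135, 20, 150, -160, 320, -135, 24, 150, -185, 365, -135, 28, 150, -201, 394, -133, 29],
)

```text
t: 31.22
ee_pos: [555.5, 209.0, 146.0]
orientation: [0.442, 3.087, 0.005]
ft_force: [0.1, 0.1, -2.5]
width: 44.0
```

```bash
python3 - <<'E'
from h import *
print(loc(),to(-28,10,145,73.74))
b=grab("s25","side");cv2.imwrite("pics/c25.png",zoom(b,180,185,130,120,4.5))
E
```

```text
{'t': 31.23, 'lx': np.float64(-25.2), 'ly': np.float64(7.9), 'z': np.float64(146.0), 'jaw': np.float64(73.72), 'w': 44.0, 'fx': np.float64(0.0), 'fy': np.float64(0.1), 'fz': np.float64(-2.5)} (array([2.9, 2.1, 1. ]), np.float64(-0.015715534719987545))
```

View pics/c25.png

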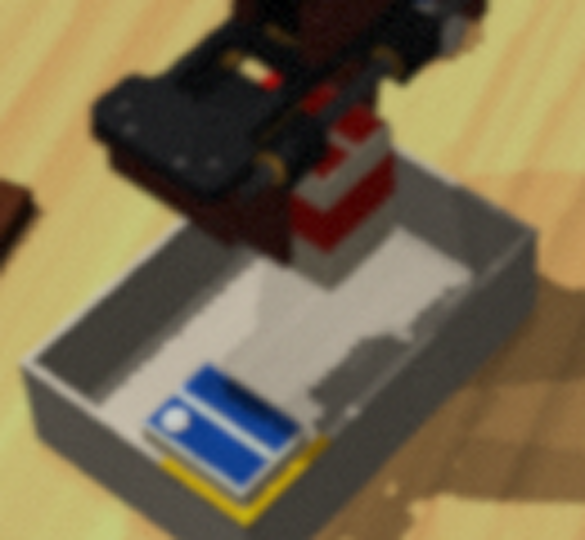

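```bash
python3 -c "
from h import *
print(to(-27,9,16,73.74))"
```

```text
(array([  5.2,  -3. , 129.9]), np.float64(-0.0008412724433100038))
```

Emit:
move_arm(
  increments=[150, 2, 0, 30, 0, 150, 3, -1, 70, 0, 150, 5, -3, 105, 0, 150, 5, -3, 122, 0, 150, 5, -3, 128, 0, 150, 5, -3, 129, 0],
)

```text
t: 32.02
ee_pos: [554.9, 210.7, 17.4]
orientation: [0.441, 3.085, 0.009]
ft_force: [-1.1, -0.9, -2.4]
width: 44.0
```

```bash
python3 - <<'E'
from h import *
print(loc())
b=grab("s26","side");cv2.imwrite("pics/c26.png",zoom(b,180,185,130,120,4.5))
E
```

```text
{'t': 32.02, 'lx': np.float64(-26.3), 'ly': np.float64(9.3), 'z': np.float64(17.4), 'jaw': np.float64(73.74), 'w': 44.0, 'fx': np.float64(-0.8), 'fy': np.float64(-1.2), 'fz': np.float64(-2.4)}
```

View pics/c26.png

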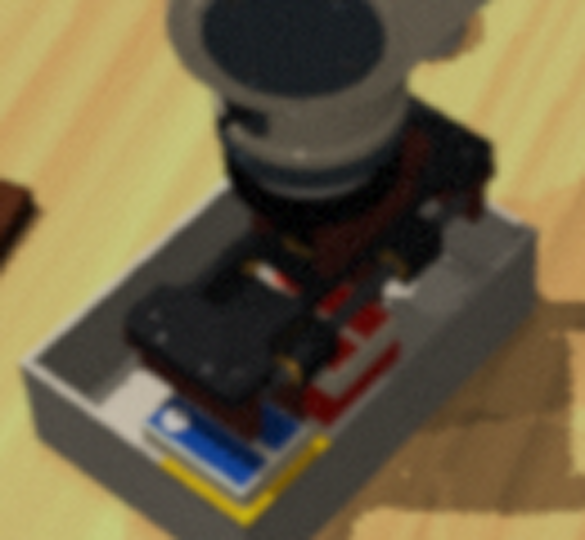

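Red is in the crate behind blue with a gap. Lower the last 2 mm, then slide to the long wall in small steps.

Emit:
move_arm(
  increments=[150, 0, 0, 2, 0, 150, 0, 0, 2, 0, 150, 2, 0, 2, 0, 150, 4, 0, 2, 0, 150, 5, 0, 2, 0, 150, 6, 0, 2, 0, 150, 7, 0, 2, 0, 150, 7, 0, 2, 0],
)

```text
t: 33.08
ee_pos: [548.3, 212.7, 15.4]
orientation: [0.441, 3.085, 0.009]
ft_force: [0.0, -0.8, -2.7]
width: 44.3
```

```bash
python3 -c "
from h import *
print(loc())"
```

```text
{'t': 33.08, 'lx': np.float64(-33.2), 'ly': np.float64(9.4), 'z': np.float64(15.4), 'jaw': np.float64(73.74), 'w': 44.3, 'fx': np.float64(0.3), 'fy': np.float64(-0.8), 'fz': np.float64(-2.7)}
```

Emit:
move_arm(
  increments=[150, 1, 0, 0.5, 0, 150, 2, 0, 0.5, 0, 150, 3, 0, 0.5, 0, 150, 4, 0, 0.5, 0, 150, 4, 0, 0.5, 0],
)

```text
t: 33.7
ee_pos: [547.7, 213.7, 15.6]
orientation: [0.44, 3.079, 0.012]
ft_force: [10.4, -5.4, -4.4]
width: 43.8
```

```bash
python3 -c "
from h import *
print(loc())"
```

```text
{'t': 33.7, 'lx': np.float64(-34.0), 'ly': np.float64(10.2), 'z': np.float64(15.6), 'jaw': np.float64(73.74), 'w': 43.8, 'fx': np.float64(11.5), 'fy': np.float64(-2.2), 'fz': np.float64(-4.4)}
```

Contact with the long wall is 11 N. Release a little, lift, close, and go round to red's outer broad face.

Emit:
move_arm(
  increments=[150, 3, 0, 0, 0, 105, 2, 0, 0, 0, 105, 2, 0, 0, 0, 105, 2, 0, 0, 0, 105, 2, 0, -40, 0, 105, 2, 0, -85, 0, 255, 2, -25, -90, 0, 255, 1, -48, -90, 0, 255, 1, -48, -90, 0, 255, 1, -48, -90, 0],
)

```text
t: 34.95
ee_pos: [529.9, 167.0, 103.9]
orientation: [0.442, 3.08, 0.011]
ft_force: [-0.2, -0.6, -0.4]
width: 15.3
```

```bash
python3 - <<'E'
from h import *
print(loc(),to(-35.5,-38,14,73.74))
b=grab("s27","side");cv2.imwrite("pics/c27.png",zoom(b,180,185,130,120,4.5))
E
```

```text
{'t': 34.95, 'lx': np.float64(-38.0), 'ly': np.float64(-39.6), 'z': np.float64(103.9), 'jaw': np.float64(73.67), 'w': 15.3, 'fx': np.float64(0.0), 'fy': np.float64(-0.6), 'fz': np.float64(-0.4)} (array([ 0.1,  0.6, 90. ]), np.float64(-0.06836161895482462))
```

View pics/c27.png

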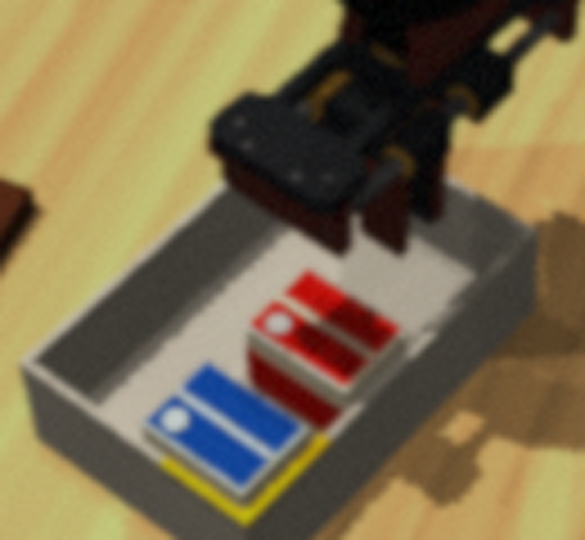

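Both cartons are upright against the long wall; the gap between them is visible near (270,370). Descend (after the fingers shut) and push red toward blue.

Emit:
move_arm(
  increments=[255, 0, 0, 10, 0, 255, 0, 0, 45, 0, 255, 0, 0, 80, 0, 255, 0, 0.6, 89, 0, 255, 0, 0.6, 89, 0, 255, 0, 7, 89, 0, 255, 0, 12, 89, 0, 255, 0, 16, 89, 0, 255, 0, 20, 89, 0, 255, 0, 24, 89, 0, 255, 0, 28, 89, 0, 255, 0, 31, 89, 0],
)

```text
t: 36.5
ee_pos: [541.7, 197.7, 15.4]
orientation: [0.441, 3.08, 0.011]
ft_force: [0.6, -2.1, 1.8]
width: 0.3
```

```bash
python3 - <<'E'
from h import *
print(loc(),to(-35.5,0,14,73.74))
b=grab("s28","side");cv2.imwrite("pics/c28.png",zoom(b,180,185,130,120,4.5))
E
```

```text
{'t': 36.5, 'lx': np.float64(-35.2), 'ly': np.float64(-6.9), 'z': np.float64(15.4), 'jaw': np.float64(73.71), 'w': 0.3, 'fx': np.float64(1.1), 'fy': np.float64(-1.9), 'fz': np.float64(1.8)} (array([0.3, 6.9, 1.5]), np.float64(-0.031119703156420542))
```

View pics/c28.png

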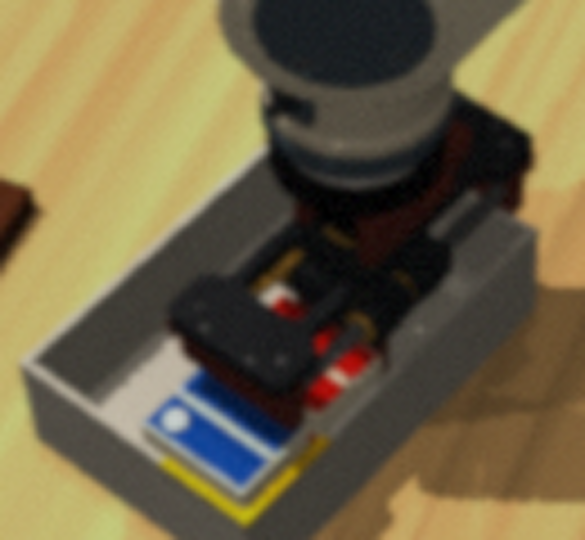

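Emit:
move_arm(
  increments=[255, 0, 2, 0, 0, 255, 0, 4, 0, 0, 255, 0, 5, 0, 0, 255, 0, 6, 0, 0, 255, 0, 7, 0, 0, 255, 0, 8, 0, 0, 255, 0, 8, 0, 0],
)

```text
t: 37.42
ee_pos: [543.1, 203.2, 15.2]
orientation: [0.442, 3.082, 0.007]
ft_force: [0.0, -16.0, 3.6]
width: 0.3
```

```bash
python3 -c "
from h import *
print(loc())"
```

```text
{'t': 37.42, 'lx': np.float64(-35.5), 'ly': np.float64(-1.2), 'z': np.float64(15.2), 'jaw': np.float64(73.7), 'w': 0.3, 'fx': np.float64(4.5), 'fy': np.float64(-15.3), 'fz': np.float64(3.6)}
```

Tight at ly ≈ -1.2 (predicted -1.5) with 15 N. Now press red's far narrow face toward the long wall.

Emit:
move_arm(
  increments=[255, 0, -4, 0, 0, 255, 0, -7, 0, 0, 255, 0, -7, -40, 0, 255, 0, -7, -85, 0, 255, -20, 5, -88, 0, 255, -45, 25, -88, 0, 255, -53, 35, -88, 0, 255, -53, 35, -88, 0],
)

```text
t: 38.42
ee_pos: [601.0, 222.3, 104.4]
orientation: [0.441, 3.083, 0.006]
ft_force: [-0.6, 0.2, 0.3]
width: 0.4
```

```bash
python3 - <<'E'
from h import *
print(loc(),to(17,34,15,73.74))
b=grab("s29","side");cv2.imwrite("pics/c29.png",zoom(b,180,185,130,120,4.5))
E
```

```text
{'t': 38.42, 'lx': np.float64(14.8), 'ly': np.float64(33.4), 'z': np.float64(104.4), 'jaw': np.float64(73.73), 'w': 0.4, 'fx': np.float64(-0.6), 'fy': np.float64(0.1), 'fz': np.float64(0.3)} (array([ 0.1, -0.1, 89.5]), np.float64(-0.01252881570229647))
```

View pics/c29.png

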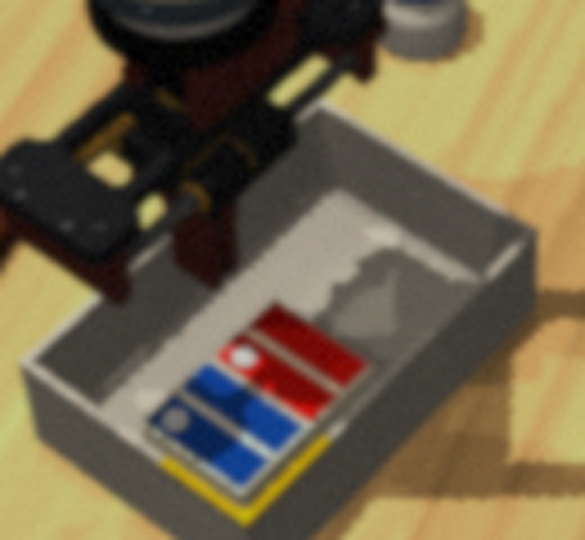

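Tight square row in the picture (red at (290,360) touching blue at (225,420)). Press -x on red.

Emit:
move_arm(
  increments=[255, -4, 0, 45, 0, 255, -3, 0, 85, 0, 255, -1, 0, 89, 0, 255, 0, 0, 89, 0, 255, 3, 0, 89, 0, 255, 5, 0, 89, 0, 255, 7, 0, 89, 0, 255, 8, 0, 89, 0, 255, 9, 0, 89, 0, 255, 10, 0, 89, 0, 255, 10, 0, 89, 0],
)

```text
t: 39.85
ee_pos: [595.7, 224.3, 15.9]
orientation: [0.441, 3.079, 0.007]
ft_force: [8.1, -5.1, 0.4]
width: 0.1
```

```bash
python3 -c "
from h import *
print(loc())"
```

```text
{'t': 39.85, 'lx': np.float64(9.1), 'ly': np.float64(33.8), 'z': np.float64(15.9), 'jaw': np.float64(73.72), 'w': 0.1, 'fx': np.float64(9.2), 'fy': np.float64(-2.6), 'fz': np.float64(0.4)}
```

Emit:
move_arm(
  increments=[255, 1, 0, 0, 0, 255, 2, 0, 0, 0, 255, 2.5, 0, 0, 0, 255, 2.5, 0, 0, 0],
)

```text
t: 40.35
ee_pos: [595.8, 224.4, 16.6]
orientation: [0.44, 3.075, 0.009]
ft_force: [9.1, -6.4, -0.2]
width: 0.7
```

```bash
python3 -c "
from h import *
print(loc())"
```

```text
{'t': 40.35, 'lx': np.float64(9.2), 'ly': np.float64(34.0), 'z': np.float64(16.6), 'jaw': np.float64(73.73), 'w': 0.7, 'fx': np.float64(10.5), 'fy': np.float64(-3.6), 'fz': np.float64(-0.2)}
```

Solid stop. Retract and move clear for a final look.

Emit:
move_arm(
  increments=[255, -5, 0, 0, 0, 255, -8, 0, -20, 0, 255, -8, 0, -70, 0, 255, -8, 0, -130, 0, 255, -8, -50, -150, 0, 255, -8, -110, -150, 0, 255, -8, -170, -150, 0, 255, -8, -230, -150, 0, 255, -8, -290, -150, 0, 255, -8, -350, -150, 0, 255, -8, -400, -150, 0, 255, -8, -400, -150, 0],
)

```text
t: 41.85
ee_pos: [485.1, -164.2, 163.7]
orientation: [0.447, 3.073, 0.008]
ft_force: [0.8, 0.8, 0.3]
width: 0.6
```

```bash
python3 - <<'E'
from h import *
print(loc())
b=grab("s30","side");a=grab("t30","top")
cv2.imwrite("pics/c30.png",zoom(b,180,205,130,110,5));cv2.imwrite("pics/c30t.png",zoom(a,160,140,110,80,7));cv2.imwrite("pics/c30f.png",a)
E
```

```text
{'t': 41.85, 'lx': np.float64(11.7), 'ly': np.float64(-370.1), 'z': np.float64(163.7), 'jaw': np.float64(73.48), 'w': 0.6, 'fx': np.float64(0.6), 'fy': np.float64(1.0), 'fz': np.float64(0.3)}
```

View pics/c30.png

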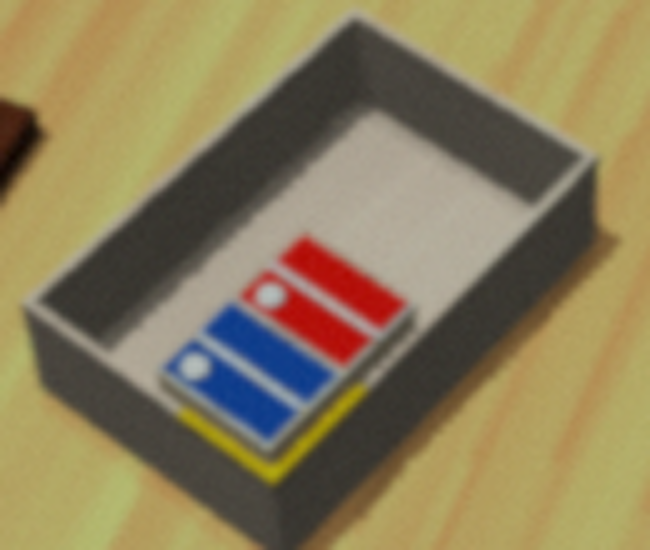

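View pics/c30t.png

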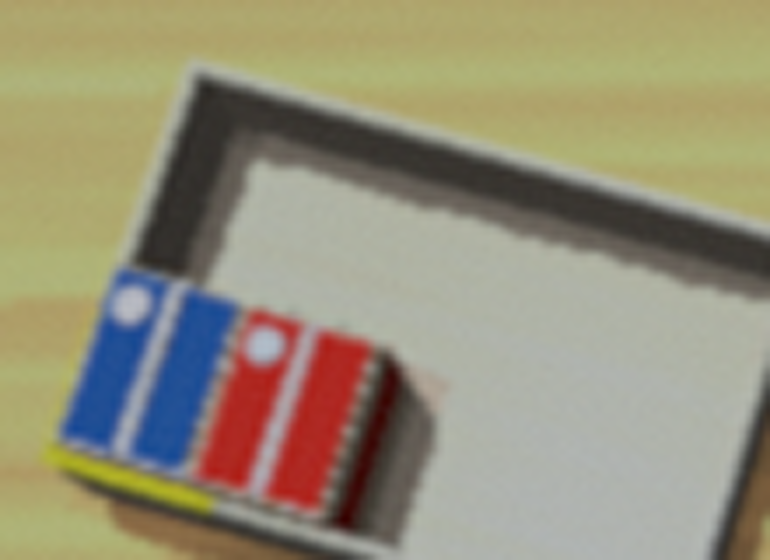

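View pics/c30f.png

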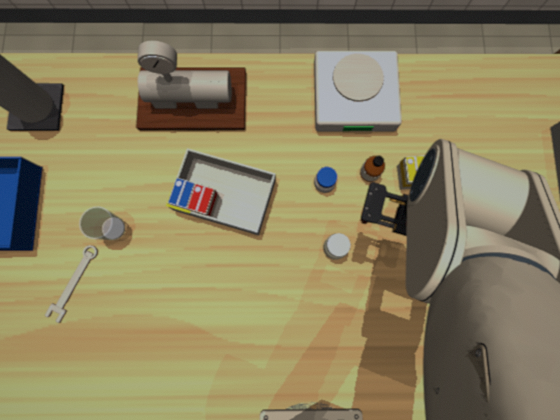

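Both pictures show an upright tight row. I'll check the x alignment with colour masks.

```bash
python3 - <<'E'
from h import *
for n,f in(("top","t30"),("side","s30")):
    im=cv2.imread(f"pics/{f}.png").astype(int);B,G,R=im[...,0],im[...,1],im[...,2]
    x0,y0,x1,y1=(160,140,250,240) if n=="top" else (180,205,290,300)
    for nm,m in(("blue",(B>90)&(B-R>50)),("red",(R>110)&(R-B>70)&(R-G>90))):
        k=np.zeros(m.shape,bool);k[y0:y1,x0:x1]=m[y0:y1,x0:x1]
        ys,xs=np.nonzero(k);P=np.array([onz(n,(x,y),76)[:2]-C0 for x,y in zip(xs,ys)])
        L=np.c_[P@CX,P@CY];
        r=cv2.minAreaRect(L.astype(np.float32))
        print(n,nm,len(xs),L.mean(0).round(1),np.percentile(L,3,0).round(1),np.percentile(L,97,0).round(1),r)
E
```

```text
top blue 354 [-34.   78.9] [-58.8  61.5] [-6.6 98.1] ((-32.457763671875, 79.62466430664062), (38.62098693847656, 56.31205749511719), 89.86204528808594)
top red 305 [-35.8  34.3] [-58.5  17.4] [-8.4 53.5] ((-33.486724853515625, 35.683998107910156), (38.10139465332031, 53.214542388916016), 89.86273956298828)
side blue 381 [-34.  77.] [-58.4  59.2] [-6.7 96.4] ((-32.55812072753906, 77.92937469482422), (55.056190490722656, 39.3122444152832), 0.3586369454860687)
side red 309 [-34.9  32.6] [-58.1  15.5] [-7.3 51.6] ((-31.981721878051758, 33.72516632080078), (38.15969467163086, 53.03028869628906), 89.91455841064453)
```

Spacing is 44.5 mm (44 ideal), both square. Blue may sit up to about 1 mm farther from the long wall than red, so one more press with the fingers across the seam will flush both. There is plenty of time.

```bash
python3 -c "
from h import *
print(to(18,56,150,73.74))"
```

```text
(array([ -4.8, 423.4,  18.2]), np.float64(-0.09276356362023819))
```

Emit:
move_arm(
  increments=[255, 0, 55, 0, 0, 255, 0, 115, 0, 0, 255, -2, 175, 0, 0, 255, -3, 235, 0, 0, 255, -4, 295, 0, 0, 255, -5, 355, 0, 0, 255, -5, 410, 0, 0, 255, -5, 423, 10, 0, 255, -5, 423, 18, 0, 255, -5, 423, 18, 0],
)

```text
t: 43.2
ee_pos: [608.9, 241.5, 148.9]
orientation: [0.443, 3.076, 0.006]
ft_force: [-0.5, -1.4, -0.5]
width: 0.4
```

```bash
python3 -c "
from h import *
print(loc(),to(18,57,15,73.74))"
```

```text
{'t': 43.2, 'lx': np.float64(17.0), 'ly': np.float64(54.1), 'z': np.float64(148.9), 'jaw': np.float64(73.63), 'w': 0.4, 'fx': np.float64(-0.1), 'fy': np.float64(-1.4), 'fz': np.float64(-0.5)} (array([  3.4,   1.7, 133.9]), np.float64(-0.10694621737916066))
```

Emit:
move_arm(
  increments=[255, 0, 1.7, 45, 0, 255, 1, 1.7, 100, 0, 255, 3, 1.7, 130, 0, 255, 3.4, 1.7, 133, 0, 255, 6, 1.7, 133, 0, 255, 9, 1.7, 133, 0, 255, 11, 1.7, 133, 0, 255, 13, 1.7, 133, 0, 255, 14, 1.7, 133, 0, 255, 15, 1.7, 133, 0, 255, 16, 1.7, 133, 0, 255, 16, 1.7, 133, 0],
)

```text
t: 44.7
ee_pos: [602.9, 247.0, 17.3]
orientation: [0.441, 3.069, 0.01]
ft_force: [12.0, -8.2, 1.3]
width: 0.8
```

```bash
python3 -c "
from h import *
print(loc())"
```

```text
{'t': 44.7, 'lx': np.float64(9.7), 'ly': np.float64(57.6), 'z': np.float64(17.3), 'jaw': np.float64(73.65), 'w': 0.8, 'fx': np.float64(13.8), 'fy': np.float64(-4.5), 'fz': np.float64(1.3)}
```

Emit:
move_arm(
  increments=[255, 2, 0, 0, 0, 255, 3.5, 0, 0, 0, 255, 5, 0, 0, 0, 255, 5, 0, 0, 0],
)

```text
t: 45.2
ee_pos: [603.2, 247.5, 19.1]
orientation: [0.439, 3.06, 0.013]
ft_force: [14.1, -10.4, -0.2]
width: 0.4
```

```bash
python3 -c "
from h import *
print(loc())"
```

```text
{'t': 45.2, 'lx': np.float64(9.8), 'ly': np.float64(58.2), 'z': np.float64(19.1), 'jaw': np.float64(73.68), 'w': 0.4, 'fx': np.float64(16.4), 'fy': np.float64(-6.0), 'fz': np.float64(-0.2)}
```

Emit:
move_arm(
  increments=[255, -5, 0, 0, 0, 255, -8, 0, -15, 0, 255, -9, 0, -70, 0, 255, -9, 0, -130, 0, 255, -9, -50, -150, 0, 255, -9, -110, -150, 0, 255, -9, -170, -150, 0, 255, -9, -230, -150, 0, 255, -9, -290, -150, 0, 255, -9, -350, -150, 0, 255, -9, -400, -150, 0, 255, -9, -420, -150, 0],
)

```text
t: 46.7
ee_pos: [485.1, -160.0, 163.8]
orientation: [0.443, 3.059, 0.012]
ft_force: [0.0, 0.3, 0.9]
width: 1.0
```

```bash
python3 - <<'E'
from h import *
grab("s31","side");grab("t31","top")
cv2.imwrite("pics/c31.png",np.hstack([zoom(cv2.imread("pics/s31.png"),190,230,80,80,5),zoom(cv2.imread("pics/t31.png"),160,150,80,80,5)]))
for n,f in(("top","t31"),("side","s31")):
    im=cv2.imread(f"pics/{f}.png").astype(int);B,G,R=im[...,0],im[...,1],im[...,2]
    x0,y0,x1,y1=(160,140,250,240) if n=="top" else (180,205,290,300)
    for nm,m in(("blue",(B>90)&(B-R>50)),("red",(R>110)&(R-B>70)&(R-G>90))):
        k=np.zeros(m.shape,bool);k[y0:y1,x0:x1]=m[y0:y1,x0:x1]
        ys,xs=np.nonzero(k);P=np.array([onz(n,(x,y),76)[:2]-C0 for x,y in zip(xs,ys)])
        L=np.c_[P@CX,P@CY]
        print(n,nm,len(xs),L.mean(0).round(1),np.percentile(L,3,0).round(1),np.percentile(L,97,0).round(1),cv2.minAreaRect(L.astype(np.float32))[2])
E
```

```text
top blue 355 [-34.3  78.6] [-58.8  61.1] [-6.8 97.9] 89.31307220458984
top red 305 [-35.2  33.8] [-58.   17.3] [-8.2 53.3] 89.86273956298828
side blue 382 [-33.6  77. ] [-58.4  59. ] [-6.5 96.5] 0.3586369454860687
side red 308 [-35.1  32.2] [-58.5  15.2] [-7.4 51.5] 0.2241516262292862
```

View pics/c31.png

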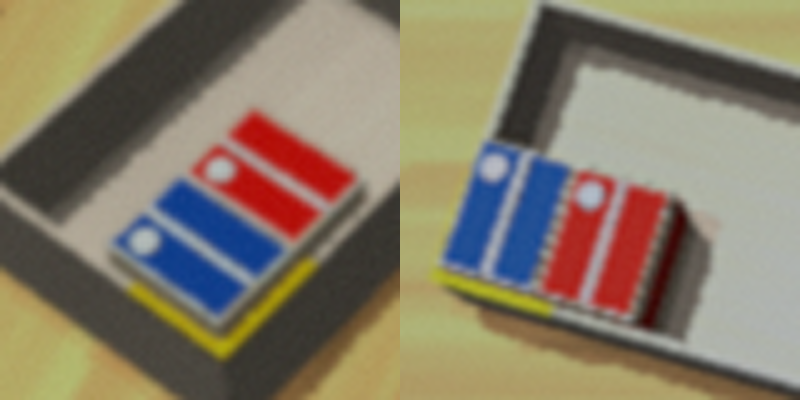

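Aligned in x (both -x edges at about -58.4). Spacing reads 44.8 mm, so I'll finish with one gentle +y press on red to be sure it is tight.

```bash
python3 -c "
from h import *
print(loc(),to(-35.5,-20,110,73.74))"
```

```text
{'t': 46.8, 'lx': np.float64(10.7), 'ly': np.float64(-365.5), 'z': np.float64(163.7), 'jaw': np.float64(73.53), 'w': 0.4, 'fx': np.float64(-0.6), 'fy': np.float64(0.2), 'fz': np.float64(-1.2)} (array([ 50.3, 344.5,  56.5]), np.float64(-0.2086966610994665))
```

Emit:
move_arm(
  increments=[255, 5, 50, 0, 0, 255, 12, 110, 0, 0, 255, 22, 170, 0, 0, 255, 32, 230, 0, 0, 255, 42, 290, 0, 0, 255, 49, 335, 20, 0, 255, 50, 342, 55, -0.2, 255, 50, 342, 55, -0.2],
)

```text
t: 47.8
ee_pos: [535.0, 184.0, 109.8]
orientation: [0.434, 3.065, 0.009]
ft_force: [-0.2, -0.9, 0.3]
width: 0.7
```

```bash
python3 -c "
from h import *
print(loc(),to(-35.5,-20,15,73.74),to(-35.5,-1,15))"
```

```text
{'t': 47.8, 'lx': np.float64(-37.9), 'ly': np.float64(-21.9), 'z': np.float64(109.8), 'jaw': np.float64(73.89), 'w': 0.7, 'fx': np.float64(0.0), 'fy': np.float64(-0.9), 'fz': np.float64(0.3)} (array([ 1.9,  0.7, 94.9]), np.float64(0.14700993424777664)) (array([ 1.8, 19.7, 95.1]), None)
```

Emit:
move_arm(
  increments=[255, 1, -1, 45, 0, 255, 1.8, -1, 85, 0, 255, 1.8, -1, 93, 0, 255, 1.8, 3, 93, 0, 255, 1.8, 9, 93, 0, 255, 1.8, 14, 93, 0, 255, 1.8, 17, 93, 0, 255, 1.8, 19, 93, 0, 255, 1.8, 20.5, 93, 0, 255, 1.8, 22, 93, 0, 255, 1.8, 23, 93, 0, 255, 1.8, 23, 93, 0],
)

```text
t: 49.3
ee_pos: [542.7, 203.6, 17.2]
orientation: [0.435, 3.067, 0.003]
ft_force: [-2.1, -17.1, 9.7]
width: 0.5
```

```bash
python3 -c "
from h import *
print(loc())"
```

```text
{'t': 49.3, 'lx': np.float64(-36.0), 'ly': np.float64(-0.9), 'z': np.float64(17.2), 'jaw': np.float64(73.87), 'w': 0.5, 'fx': np.float64(2.7), 'fy': np.float64(-17.1), 'fz': np.float64(9.7)}
```

Tight at the same stop (-0.9, 17 N). Back off and clear.

Emit:
move_arm(
  increments=[255, 0, -4, 0, 0, 255, 0, -8, 0, 0, 255, 0, -9, -30, 0, 255, 0, -9, -90, 0, 255, 0, -30, -140, 0, 255, 0, -90, -145, 0, 255, 0, -150, -145, 0, 255, 0, -210, -145, 0, 255, 0, -270, -145, 0, 255, 0, -330, -145, 0, 255, 0, -330, -145, 0],
)

```text
t: 50.68
ee_pos: [443.7, -115.8, 159.4]
orientation: [0.444, 3.066, 0.003]
ft_force: [0.1, 0.9, -0.2]
width: 0.5
```

```bash
python3 - <<'E'
from h import *
print(loc())
grab("s32","side");grab("t32","top")
cv2.imwrite("pics/c32.png",np.hstack([zoom(cv2.imread("pics/s32.png"),190,230,80,80,5),zoom(cv2.imread("pics/t32.png"),160,150,80,80,5)]))
for n,f in(("top","t32"),("side","s32")):
    im=cv2.imread(f"pics/{f}.png").astype(int);B,G,R=im[...,0],im[...,1],im[...,2]
    x0,y0,x1,y1=(160,140,250,240) if n=="top" else (180,205,290,300)
    for nm,m in(("blue",(B>90)&(B-R>50)),("red",(R>110)&(R-B>70)&(R-G>90))):
        k=np.zeros(m.shape,bool);k[y0:y1,x0:x1]=m[y0:y1,x0:x1]
        ys,xs=np.nonzero(k);P=np.array([onz(n,(x,y),76)[:2]-C0 for x,y in zip(xs,ys)])
        L=np.c_[P@CX,P@CY]
        print(n,nm,L.mean(0).round(1),np.percentile(L,3,0).round(1),np.percentile(L,97,0).round(1),cv2.minAreaRect(L.astype(np.float32))[2])
E
```

```text
{'t': 50.67, 'lx': np.float64(-41.6), 'ly': np.float64(-335.3), 'z': np.float64(159.4), 'jaw': np.float64(73.54), 'w': 0.5, 'fx': np.float64(-0.2), 'fy': np.float64(0.9), 'fz': np.float64(-0.2)}
top blue [-34.2  79. ] [-58.9  61.6] [-6.7 98. ] 89.86204528808594
top red [-35.6  34.4] [-58.  18.] [-8.4 53.5] 89.87123107910156
side blue [-33.7  77.1] [-58.4  59.2] [-6.5 96.6] 89.86994934082031
side red [-34.8  32.7] [-56.9  15.6] [-7.3 52.1] 89.91456604003906
```

View pics/c32.png

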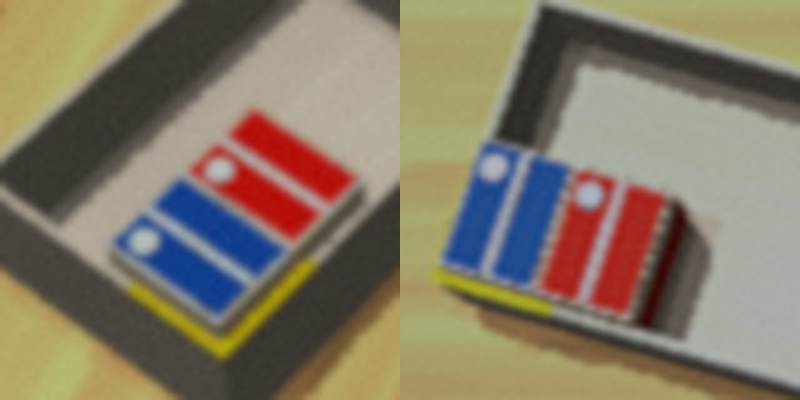

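View pics/s32.png

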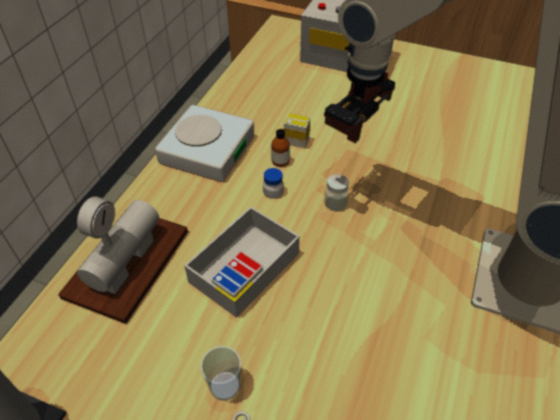

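The row is tight and square. The bottle (280,150), yellow carton (297,130), pot (273,182), jar (337,192) and beaker (222,373) are where they started, and the arm is clear. Handing in.

```bash
python3 -c "
from workcell import ctrl
print(ctrl.close_job())"
```

```text
the job is handed in; nothing more can be done
None
```

The job is handed in at about 51 s of the 72 s limit. The blue and red cartons stand upright as one tight row in the yellow-marked corner.

**What I did:**
- **Blue:** I gripped and squared it to the crate, slid it to the long wall, pushed it into the short wall, and pressed it again on its narrow face.
- **Red:** I stood it up by letting it pivot in lightly closed pads and swinging it over its foot edge, then let go. I took it again across its broad faces, set it behind blue, and pressed it against the long wall and against blue. A press across both cartons and a last push on red finished it.

**Last checks:**
- **Square and tight:** Both cartons are square to the crate within about 0.2°. Their spacing reads 44.4–44.6 mm against an ideal 44.
- **Final push:** It stopped firmly at 17 N, where the first one had stopped.
- **Bystanders and arm:** In the pictures the bystanders are where they started, and the arm is clear of everything.

**What went wrong or disagreed:**
- **Dropped red:** On the first try at standing it, red slipped from the loosened pads and fell back onto its broad face. The second try worked.
- **Distance to the long wall:** The colour masks put blue's middle about 1 mm farther from the wall than red's. The pressing stops ranged from 8.2 to 9.8 mm, and the edges nearest the wall differed by 0.9–1.5 mm in the last pictures. Both cartons were pressed solid, so I take this as camera and tool-tilt error.

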